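# Tighten the cap-iron screw of a plane iron

## Robot

A 6-joint arm with a two-finger parallel gripper is mounted at the origin on the work surface. World frame = base frame: x ahead of the robot, y to its left, z up, the work surface at z = 0. Lengths are in mm, angles in rad, forces in N, time in s.
With the tool pointing down it reaches from about 275 to 1000 mm from the base axis. Payload 8.4 kg.
Tool frame: the origin (TCP) lies on the mounting face of the last link; the fingertips stand 173 mm ahead of it and the grasp point (between the pads) lies 155 mm ahead of it; z points along the fingers, y is the direction in which the jaws open and shut (so a half turn about z gives the same grasp; the last joint's range is limited). The gripper opens to 85 mm and grips with 20 to 120 N. Pads are 22 mm wide; open, the fingers measure 114 mm over their backs; the gripper's body (76 mm by 85 mm) begins 54 mm behind the grasp point. The pads swing forward as they close: fully open they stand 13 mm farther back than shut.
Start: joints at [1.235, 0.353, 1.633, -0, 1.155, -0.002], TCP at [204.771, 590.507, 404.681] pointing down, gripper open.
Joint ranges: [-2.63, 2.63], [-0.92, 2.1], [0.06, 2.66], [-1.3, 4.44], [0, 2.69], [-3.02, 3.02]. Speed limits (rad/s): [2.22, 2.22, 2.79, 3.14, 3.14, 3.14].

## Interface

Orientations are given as [roll, pitch, yaw] about the fixed x, y, z axes, in that order (R = Rz(yaw) Ry(pitch) Rx(roll)).
In Python, from rig import readout, imaging, ticket gives the robot as it stands.
- The arm moves only by the tool step_arm, never from a script. Its argument "deltas" is a list of rows, each an object with "translation": the shift along the tool's x, y, z in cm, a list of three; "rot": the turn, a rotation vector about the tool's x, y, z in rad, a list of three. In form: [{"translation": [x, y, z], "rot": [rx, ry, rz]}, ...]. A call has 1 to 8 rows; each row is the pose to reach, as a shift and turn from the pose commanded when the call began, along the tool's axes at that moment; what a row does not reach only later rows make up. A row lasts 1/8 s, in which the tool goes at most 62.5 mm and 10.7 degrees, less where a joint would pass 70% of its speed; a pose out of reach is approached as far as the arm can. A call with a gripper value outside its range is refused whole. "grip" is the closure in counts, from 0 (fully open) to 255 (shut), set as the call begins (left out, the last holds). The fingers move at their own pace and stop on an object; "squeeze" is the grip in N (left out, the last holds). Time passes only in rows, so rows that repeat a pose let the fingers close. It gives the time, the measured TCP pose, the force and the opening at its end, in the units of the state.
- readout.sense(): the state, without advancing time (a new reading comes with each control period).
- imaging.grab_frame(name): name is "scene" or "top" or "wrist"; returns a dict with "image" (480x640x3 uint8, red, green, blue), "camera_matrix" (3x3 intrinsics, pixels), "world_to_cam" (4x4, takes a point from world to camera coordinates). Camera axes: x right, y up, looking along -z (the intrinsics and any distortion apply to the point x, -y, -z); pixel columns grow to the right and rows downward; lengths in mm; the calibration is good to about 2 mm. A picture is of the moment at which its call begins. There is no depth.
- ticket.sign_off(): hands the job in, once; it reports no verdict.
The state is a dict: "clock": time; "qpos": joint angles; "qvel": joint speeds; "joint_efforts": joint torques, N m; "eef_pos": TCP position; "tcp_rot": TCP orientation; "contact_force": force on the tool from outside, world axes, zero at the start; "wrist_torque": the same for the moment, N m; "opening": opening from 0.0 (shut) to 1.0 (fully open).
Only numpy, scipy, OpenCV 4.12 (cv2) and the standard library are available. Lean on these libraries where they do the work, as an engineer would, in place of code of your own. Each camera call takes 0.05 s, during which the arm holds its last target.

## Task

The cap-iron screw on the clamped plane iron is only finger-tight. Take the wide flat driver from the rack, seat its blade fully in the screw's slot and, keeping it seated, turn the screw clockwise until you feel it come home and nip it up snug, without forcing it or letting the blade slip onto the iron. Then stand the driver back in any free hole of the rack and leave everything else where it is.

Things in the scene. Friction and masses are not known exactly. Their poses are not given: they have to be found in the camera images.
- cap_screw: The slotted steel cap-iron screw, axis upright. Origin: on its axis at the underside of the head, on the iron; x along the slot, z up. Clockwise from above tightens. It runs against a steady friction of about 0.07 N m, by an amount that cannot be seen (0.4 to 1.1 rad), until it is home and turns much harder. Blade in slot has about 0.1 rad of play either way. It stays where it is left.
- screw_nip (a joint): How far the screw has been nipped up after coming home (rad): 0 while it is still loose, however far it is turned. It begins to move at about 0.15 N m, takes 2 N m more per rad, and keeps most of its twist when let go. Snug is 0.2 to 0.3 N m on the driver (about 0.03 to 0.07 rad); over 0.35 N m forces the screw.
- screw_top (a point): Middle of the flat top of the screw's head, on its vertical axis. The round steel head has a diameter of 20 mm and stands 6.5 mm above the iron (its top is about 38.5 mm above the bench). A straight slot 3.6 mm wide and 4.5 mm deep, open at both ends, crosses it. x and y turn with the screw: its x axis lies along the slot, its z axis up.
- plane_iron: Flat steel plane iron, 60 mm wide, 225 mm long, its top 32 mm above the bench, with the cap iron below it; it is fixed in the setting block and the screw's head sits on its middle. Not to be touched with the driver's blade. Origin and axes as those of setting_block.
- setting_block: Hardwood block 270 x 100 mm, 32 mm high, fixed to the bench; it holds the plane iron flat under a dark clamp bar with two brass wing nuts (up to 61 mm high) at its far end (93 mm beyond the screw). Origin: middle of its underside on the bench; x along the iron, away from the cutting edge, z up. The screw's axis stands at x = +12 mm, y = 0.
- rack: Pale wooden driver rack, 60 x 262 mm and 70 mm high, fixed to the bench, with a row of four vertical through holes of 19 mm along its y axis; three hold drivers, one is free. Origin: middle of its underside on the bench; x across, y along the row, z up.
- rack_hole0 (a point): Mouth of the rack's first hole (y = -99 mm in the rack's frame), at the rack's top, 70 mm above the bench.
- rack_hole1 (a point): Mouth of the second hole (y = -33 mm), as above.
- rack_hole2 (a point): Mouth of the third hole (y = +33 mm), as above.
- rack_hole3 (a point): Mouth of the fourth hole (y = +99 mm), as above.
- wide_driver: The wide flat driver, 147 mm long, about 140 g. Blade tip 14 mm wide (x), 2 mm thick (y); shank 8 mm; brass ferrule 26 mm across, its underside 60 mm above the tip; oval wooden handle 33 mm wide (x), 24 mm thick (y) with flats across y, the largest in the rack. Origin: middle of the blade's tip; z up to the handle. It stands in the rack on its ferrule, tip 10 mm above the bench.
- blade_tip (a point): Middle of the wide driver's blade tip (same point and axes as wide_driver).
- driver_handle (a point): Middle of the wide driver's handle, 108 mm above the tip; a good place to grip across the flats (24 mm).
- cross_driver: Bystander, leave it where it is. Cross-point driver with a black round handle of 30 mm, standing in another hole of the rack; 140 mm long. Origin: its tip, z up.
- slim_driver: Bystander, leave it where it is. Slim driver with a thin round wooden handle of 21 mm and a 5 mm blade, in another hole of the rack; 131 mm long. Origin: its tip, z up.
- lever_cap: Bystander, leave it where it is. Flat steel lever cap 115 x 52 x 16 mm, lying beside the block. Origin: middle of its underside.
- honing_guide: Bystander, leave it where it is. Aluminium honing guide, 45 x 105 x 35 mm, lying on the robot's side of the rack. Origin: middle of its underside.
- oil_bottle: Bystander, leave it where it is. White plastic bottle, 52 mm thick, 120 mm high, standing behind the rack. Origin: middle of its underside.
- pine_offcut: Bystander, leave it where it is. Pine offcut 180 x 70 x 35 mm at the left. Origin: middle of its underside.
Not all that is in view belongs to the job. What is shaped like the wide_driver but green, purple or turquoise is not meant.

How it is judged (in metres and radians):
On the way, in this order (a step that is already met when the one before it is completed fails the run):
1. the blade is fully down in the slot, centred on the screw, the driver upright (z of blade_tip in the frame of screw_top below -0.003 m and horizontal distance between blade_tip and screw_top below 0.004 m and angle between wide_driver's own z axis and vertical below 0.12 rad), for 0.2 s.
2. the screw is turned home and nipped up snug, the blade still seated (all of step 1 and value of joint screw_nip above 0.015 rad), for 0.2 s.
At the end, for the whole second after the job is handed in: The screw is home and stays nipped up (screw_nip above 0.012 rad), and the wide driver stands in a hole of the rack, down on its ferrule (tip within 4 mm of 10 mm above the bench), upright within 0.12 rad, released and at rest (value of joint screw_nip above 0.012 rad and z of wide_driver in the frame of rack between 0.006 and 0.014 m and x of wide_driver in the frame of rack between -0.008 and 0.008 m and angle between wide_driver's own z axis and vertical below 0.12 rad and contact force between the fingers and wide_driver below 0.1 N and linear speed of wide_driver below 0.02 m/s); the robot touches nothing.
It fails at once if the screw is turned while the blade is less than 2 mm down in its slot (z of blade_tip in the frame of screw_top above -0.002 m and angular speed of cap_screw above 0.15 rad/s).
It fails at once if the screw is forced: driver and screw press on each other with more than 60 N in sum (contact force between wide_driver and cap_screw above 60 N).
It fails at once if the driver presses on the plane iron with more than 4 N (contact force between wide_driver and plane_iron above 4 N).
It fails at once if a bystander is moved by more than 20 mm (distance of any of cross_driver, slim_driver, lever_cap, honing_guide, oil_bottle, pine_offcut from where it was at the start of the episode above 0.02 m).
It also fails if it takes over 69 s, if anything falls off the work surface, if the arm or the gripper's body presses on something with over 40 N, if the wrist force passes 120 N, or if a joint passes its speed limit or range.

## Working session

There is one attempt and no reset: what is moved stays moved. The work goes in short steps, Python scripts to look and compute and a tool call to move; the robot and the scene stay as the last step left them, time stands still between calls to the robot, and variables do not carry over. Pictures are saved under pics/ and viewed, and the job is handed in when it is done.

Besides the shell and the picture viewer there is one more tool, called as name([rows], argument=value, ...), one row to a line, values as JSON. step_arm: Moves the arm, as the interface text tells. Its arguments: {"type":"object","properties":{"deltas":{"type":"array","items":{"type":"object","properties":{"translation":{"type":"array","items":{"type":"number"}},"rot":{"type":"array","items":{"type":"number"}}}}},"grip":{"type":"number"},"squeeze":{"type":"number"}},"required":["deltas"]}

```bash
ls; mkdir -p pics
python3 - <<'E'
from rig import readout, imaging
import cv2
print(readout.sense())
for n in ["scene","top","wrist"]:
    f=imaging.grab_frame(n); cv2.imwrite(f"pics/{n}0.png",f["image"][:,:,::-1]); print(n,f["camera_matrix"].tolist(),f["world_to_cam"].round(4).tolist(),[k for k in f])
E
```

```text
pics
{'clock': 0.0, 'qpos': array([ 1.23457778e+00,  3.53666490e-01,  1.63416029e+00,  2.86748555e-07,
        1.15518919e+00, -2.41490962e-03]), 'qvel': array([ 0.00101872, -0.00110715,  0.0003551 , -0.00131243, -0.00070621,
       -0.00073085]), 'joint_efforts': array([ 2.03738961e-05, -6.05249763e+01, -3.42074382e+01, -2.54213239e-05,
        9.14315024e-03,  9.20016362e-06]), 'eef_pos': array([204.70319476, 590.2699437 , 403.93885845]), 'tcp_rot': array([-3.14016934e+00, -3.69934143e-06,  2.80778890e+00]), 'contact_force': array([-0.67805002, -0.09550224,  0.38315172]), 'wrist_torque': array([0.01842244, 0.01092955, 0.02358678]), 'opening': 1.0010045767571485}
scene [[458.15599233001797, 0.0, 314.4157143596306], [0.0, 458.15599233001797, 242.26701632993039], [0.0, 0.0, 1.0]] [[0.8725, 0.4881, -0.0217, -459.9386], [-0.3062, 0.581, 0.7541, 22.939], [0.3807, -0.6513, 0.6564, -1144.9495], [0.0, 0.0, 0.0, 1.0]] ['image', 'camera_matrix', 'world_to_cam']
top [[565.946617998463, 0.0, 318.6272037416889], [0.0, 565.946617998463, 236.71190776215462], [0.0, 0.0, 1.0]] [[0.0072, -0.9999, -0.0119, 83.9419], [0.9938, 0.0058, 0.1114, -500.5466], [-0.1113, -0.0126, 0.9937, -1301.0442], [0.0, 0.0, 0.0, 1.0]] ['image', 'camera_matrix', 'world_to_cam']
wrist [[391.2396485204242, 0.0, 313.56530714991635], [0.0, 391.2396485204242, 238.4217437929489], [0.0, 0.0, 1.0]] [[0.3275, 0.9448, -0.0025, -623.9707], [-0.9106, 0.3149, -0.2677, 35.34], [-0.2521, 0.09, 0.9635, -378.8936], [0.0, 0.0, 0.0, 1.0]] ['image', 'camera_matrix', 'world_to_cam']
```

View pics/scene0.png

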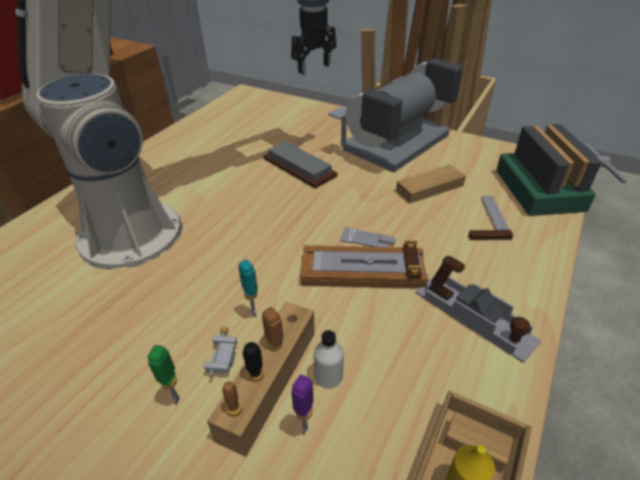

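View pics/top0.png

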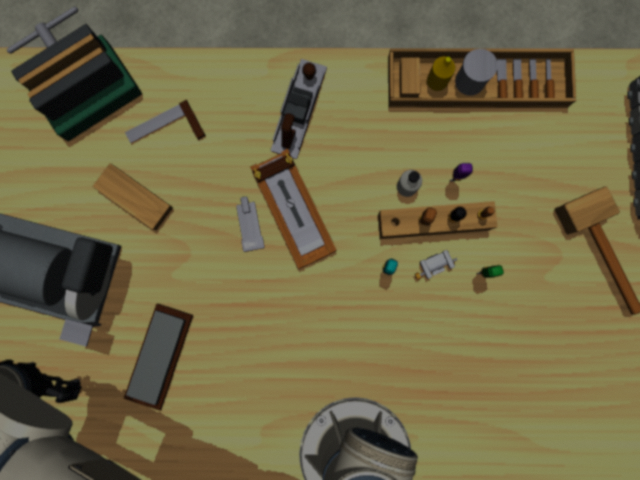

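View pics/wrist0.png

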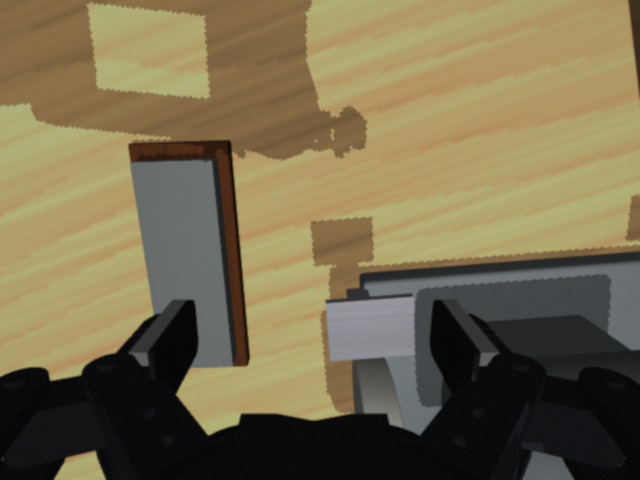

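```bash
cat > h.py <<'E'
import numpy as np, cv2
from rig import readout, imaging
from scipy.spatial.transform import Rotation as Rn
def grab(n,save=None):
    f=imaging.grab_frame(n)
    if save: cv2.imwrite(f"pics/{save}.png",f["image"][:,:,::-1])
    return f
def ray(f,px,z):
    K=f["camera_matrix"];T=f["world_to_cam"];R=T[:3,:3];c=-R.T@T[:3,3]
    d=np.linalg.inv(K)@[px[0],px[1],1]; d=R.T@[d[0],-d[1],-d[2]]
    return c+d*(z-c[2])/d[2]
def proj(f,p):
    T=f["world_to_cam"];q=T[:3,:3]@np.array(p,float)+T[:3,3]
    u=f["camera_matrix"]@[q[0],-q[1],-q[2]]; return u[:2]/u[2]
def crop(f,x0,y0,w,h,s,name):
    im=f["image"][y0:y0+h,x0:x0+w,::-1]
    cv2.imwrite(f"pics/{name}.png",cv2.resize(im,None,fx=s,fy=s,interpolation=cv2.INTER_CUBIC))
def tool():
    s=readout.sense(); return np.array(s["eef_pos"]),Rn.from_euler("xyz",s["tcp_rot"]).as_matrix(),s
E
python3 - <<'E'
from h import *
f=grab("top"); crop(f,365,140,150,120,5,"t1"); crop(f,230,130,130,140,4,"t2")
f=grab("scene"); crop(f,190,290,180,160,4,"s1")
E
```

```text
(no output)
```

View pics/t1.png

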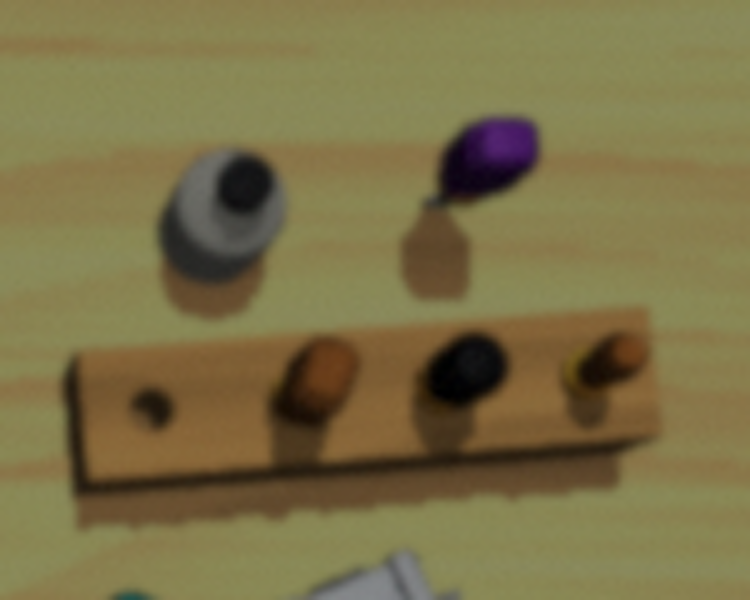

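View pics/t2.png

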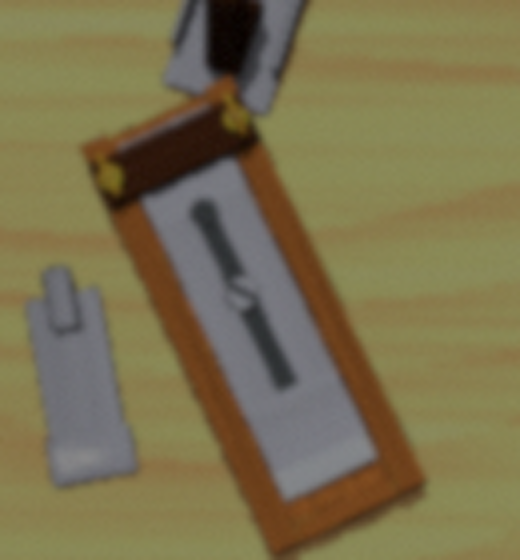

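View pics/s1.png

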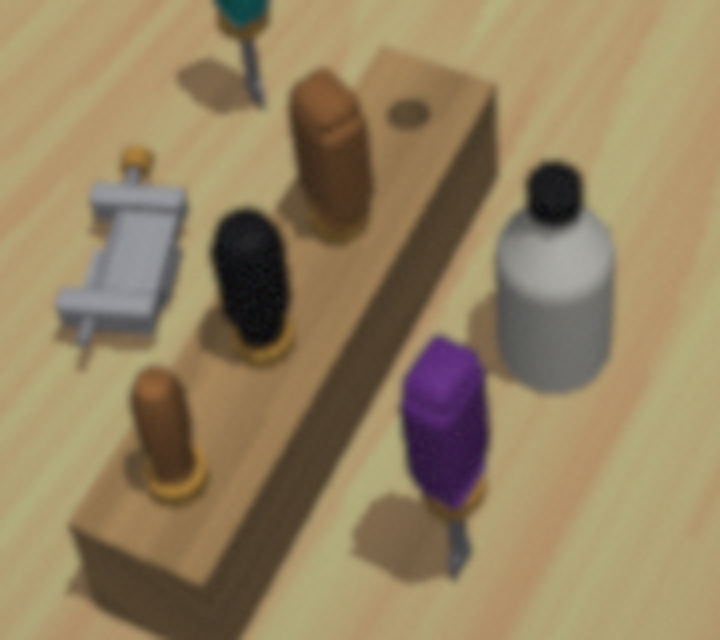

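Run:
```python
from h import *
f=grab("top")
print("free hole",ray(f,(395.4,222),70))
# rack top corners
for c in [(80,352),(648,310),(660,436),(85,488)]: print("corner",ray(f,(365+c[0]/5,140+c[1]/5),70))
print("handle top",ray(f,(365+325/5,140+362/5),150))
print("screw",ray(f,(290.5,203.3),38.5))
for c in [(85,150),(230,85),(425,485),(277,553)]: print("block",ray(f,(230+c[0]/4,130+c[1]/4),32))
p,R,s=tool(); print(R.round(3))
T=f=grab("wrist")["world_to_cam"]; 
print("cam in tool",R.T@(-T[:3,:3].T@T[:3,3]-p),(R.T@T[:3,:3].T).round(3))
```

```text
free hole [530.0889323  -87.98791793  70.        ]
corner [556.6490228  -55.35709102  70.        ]
corner [ 577.42092842 -314.42533319   70.        ]
corner [ 519.45173639 -318.27232623   70.        ]
corner [494.1496126  -57.31023046  70.        ]
handle top [ 540.08209606 -152.11810475  150.        ]
screw [577.42571197 153.71384046  38.5       ]
block [664.32702    248.66151997  32.        ]
block [704.2425182  162.88958433  32.        ]
block [465.67007943  45.76857523  32.        ]
block [425.40506609 131.77732595  32.        ]
[[-0.945  0.328 -0.   ]
 [ 0.328  0.945 -0.   ]
 [ 0.    -0.    -1.   ]]
cam in tool [67.4473305   0.14718343 31.07475884] [[ 0.     0.963  0.268]
 [ 1.    -0.     0.001]
 [ 0.001  0.268 -0.963]]
```

step_arm([
  {"translation":[-6,-3.5,0],"rot":[0,0,0.12]},
  {"translation":[-11,-6.5,1],"rot":[0,0,0.24]},
  {"translation":[-16,-9.5,2],"rot":[0,0,0.36]},
  {"translation":[-21,-12.5,3],"rot":[0,0,0.48]},
  {"translation":[-26,-15.5,4],"rot":[0,0,0.6]},
  {"translation":[-31,-18.5,5],"rot":[0,0,0.72]},
  {"translation":[-36,-21.5,6],"rot":[0,0,0.84]},
  {"translation":[-41,-24.5,7],"rot":[0,0,0.97]},
])

```text
clock: 1.35
eef_pos: [513.0, 223.1, 334.6]
tcp_rot: [3.141, -0.0, 1.834]
contact_force: [1.0, 1.0, 0.1]
opening: 1.001
```

```bash
cat >> h.py <<'E'
def togo(t,yaw=None):
    p,R,s=tool(); d=R.T@(np.array(t)-p)/10
    y=s["tcp_rot"][2]; print("delta cm",d.round(3),"yaw",y, "rotz", None if yaw is None else -(yaw-y), "t",s["clock"])
E
python3 - <<'E'
from h import *
togo([577,154,295]); print(tool()[2])
E
```

```text
delta cm [-8.336  4.386  3.963] yaw 1.8336099318994736 rotz None t 1.35
{'clock': 1.35, 'qpos': array([4.07526301e-01, 3.30532570e-01, 1.84039643e+00, 5.60497933e-05,
       9.69985466e-01, 1.44681074e-01]), 'qvel': array([-0.81936582,  0.26028696, -0.17420961,  0.0012847 , -0.09492088,
        0.22188379]), 'joint_efforts': array([  5.39597869, -57.61578798, -27.40797579,  -0.11562547,
         0.44557247,  -0.45294   ]), 'eef_pos': array([512.96981625, 223.08799388, 334.61393108]), 'tcp_rot': array([ 3.14092822e+00, -1.43551883e-04,  1.83360993e+00]), 'contact_force': array([0.97711255, 1.02573563, 0.11383552]), 'wrist_torque': array([0.01403981, 0.05337999, 0.01356564]), 'opening': 1.0006316682721}
```

step_arm([
  {"translation":[-4.2,2.2,2],"rot":[0,0,0]},
  {"translation":[-8.3,4.4,4],"rot":[0,0,0]},
  {"translation":[-8.3,4.4,4],"rot":[0,0,0]},
  {"translation":[-8.3,4.4,4],"rot":[0,0,0]},
])

```text
clock: 1.85
eef_pos: [576.0, 156.3, 294.6]
tcp_rot: [-3.141, -0.0, 1.837]
contact_force: [0.3, 0.9, -0.0]
opening: 1.003
```

Run:
```python
from h import *
f=grab("wrist","w1"); print(tool()[2]["eef_pos"],proj(f,(577,154,38.5)))
u=proj(f,(577,154,38.5)); crop(f,int(u[0])-60,int(u[1])-50,120,100,6,"w1c")
```

```text
[575.82905236 156.78606457 294.98554157] [314.03089832 250.39618906]
```

View pics/w1c.png

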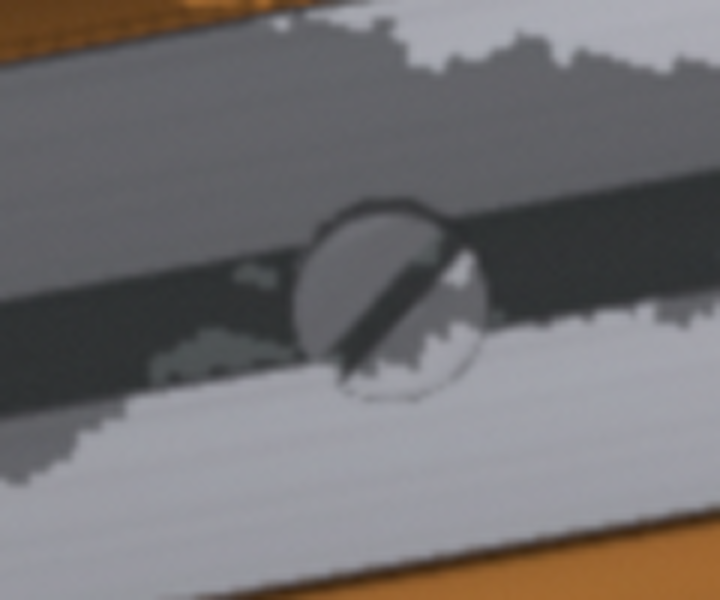

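View pics/w1.png

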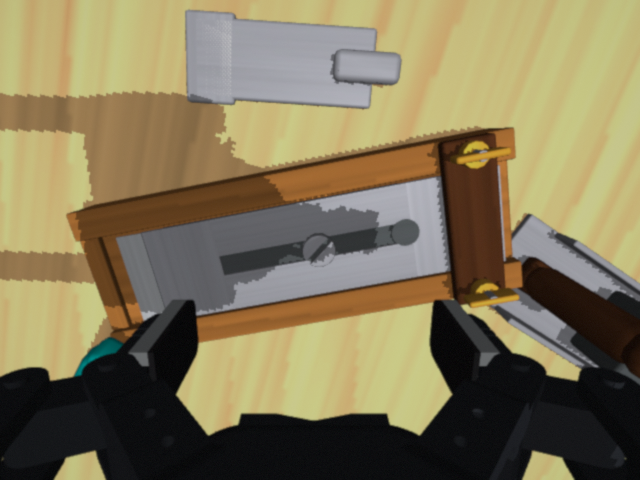

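Run:
```python
from h import *
f=grab("wrist"); crop(f,294,226,50,50,14,"w1d")
a=ray(f,(319.2,251),38.5);print(a)
```

```text
[580.10185607 154.86237647  38.5       ]
```

View pics/w1d.png

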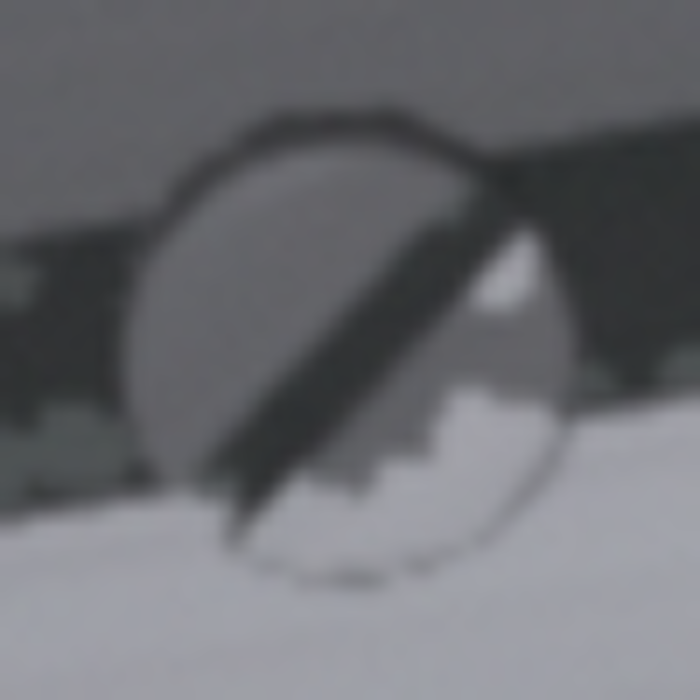

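Run:
```python
from h import *
f=grab("wrist"); 
c=ray(f,(319.0,251.7),38.5);print(c)
for a,b in [((235,545),(535,228)),((205,470),(480,185))]:
    A,B=[ray(f,(294+q[0]/14,226+q[1]/14),38.5) for q in (a,b)]
    d=B-A; print(np.arctan2(d[1],d[0]),(A+B)/2)
print(tool()[2]["tcp_rot"])
togo([537,-150,330])
```

```text
[580.15532656 154.63185572  38.5       ]
1.10812692341779 [581.90383663 153.79656942  38.5       ]
1.0957609290137438 [579.42272665 155.89497678  38.5       ]
[ 3.14091552e+00 -1.18975318e-04  1.83899791e+00]
delta cm [-28.591 -11.873  -3.48 ] yaw 1.8389979138727761 rotz None t 2.0
```

Run:
```python
from h import *
togo([537,-145,400])
```

```text
delta cm [-28.108 -11.736 -10.48 ] yaw 1.8389979138727761 rotz None t 2.0
```

step_arm([
  {"translation":[-5,-2,-2.5],"rot":[0,0,0.1]},
  {"translation":[-10,-4,-5],"rot":[0,0,0.2]},
  {"translation":[-15,-6,-7],"rot":[0,0,0.3]},
  {"translation":[-20,-8,-9],"rot":[0,0,0.4]},
  {"translation":[-24.5,-10,-10.5],"rot":[0,0,0.5]},
  {"translation":[-28.1,-11.7,-10.5],"rot":[0,0,0.5]},
  {"translation":[-28.1,-11.7,-10.5],"rot":[0,0,0.5]},
  {"translation":[-28.1,-11.7,-10.5],"rot":[0,0,0.5]},
])

```text
clock: 3.0
eef_pos: [537.5, -144.7, 399.9]
tcp_rot: [3.141, -0.0, 1.338]
contact_force: [-0.0, -0.4, -1.3]
opening: 1.0
```

Run:
```python
from h import *
f=grab("wrist","w2"); print(tool()[2]["eef_pos"],tool()[2]["tcp_rot"])
```

```text
[ 537.54049672 -144.37719221  399.7678014 ] [-3.14157175e+00 -3.90266519e-04  1.33896284e+00]
```

View pics/w2.png

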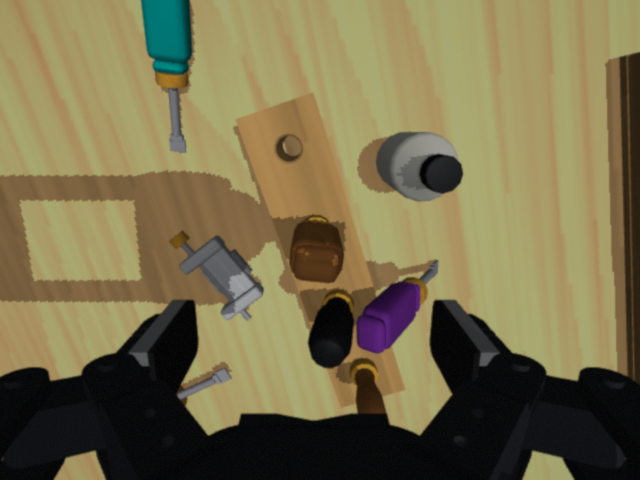

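Run:
```python
from h import *
f=grab("wrist"); crop(f,270,190,100,100,7,"w2c")
print("hole",ray(f,(289.5,147.5),70))
```

```text
hole [533.02004687 -86.93392438  70.        ]
```

View pics/w2c.png

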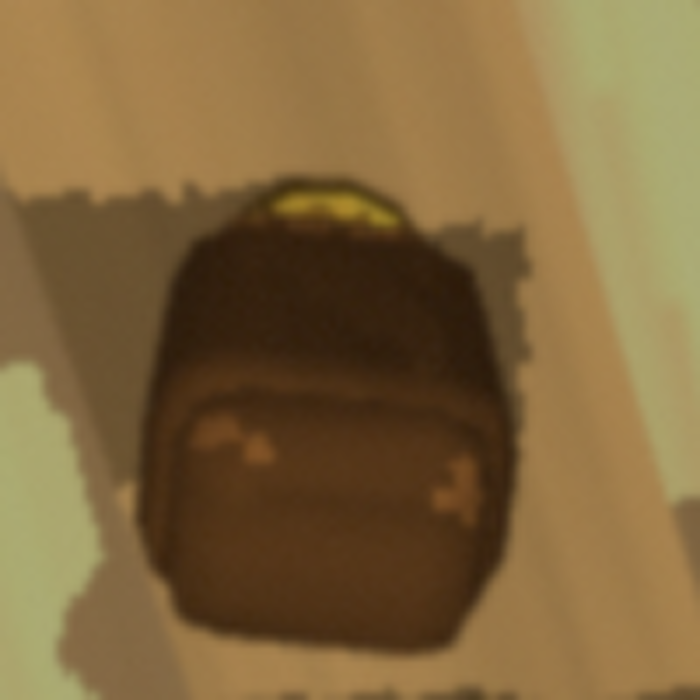

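Run:
```python
from h import *
f=grab("wrist"); 
g=lambda q:ray(f,(270+q[0]/7,190+q[1]/7),157)
P=[g(q) for q in [(195,395),(485,415),(445,645),(185,615)]]
print(sum(P)/4)
for a,b in [(0,1),(3,2),(0,3),(1,2)]:
    d=P[b]-P[a]; print(np.linalg.norm(d),np.arctan2(d[1],d[0]))
# widest silhouette handle ~z 118-140
for z in(130,): print(ray(f,(270+137/7,190+510/7),z),ray(f,(270+518/7,190+440/7),z))
# rack edges
for a in [(237,122),(316,94),(405,390),(343,408)]: print(ray(f,a,70))
ft=grab("top")
m=cv2.inRange(cv2.cvtColor(ft["image"],cv2.COLOR_RGB2HSV),(125,60,30),(165,255,255))
ys,xs=np.nonzero(m); print("purple",xs.min(),xs.max(),ys.min(),ys.max(),ray(ft,(xs.mean(),ys.mean()),100),ray(ft,(xs.mean(),ys.mean()),150))
fs=grab("scene");m=cv2.inRange(cv2.cvtColor(fs["image"],cv2.COLOR_RGB2HSV),(125,60,30),(165,255,255))
ys,xs=np.nonzero(m);
# triangulate
def rr(f,u):
    a=ray(f,u,0);b=ray(f,u,100);return a,(b-a)/np.linalg.norm(b-a)
yt,xt=np.nonzero(cv2.inRange(cv2.cvtColor(ft["image"],cv2.COLOR_RGB2HSV),(125,60,30),(165,255,255)))
a,d=rr(fs,(xs.mean(),ys.mean()));b,e=rr(ft,(xt.mean(),yt.mean()))
M=np.stack([d,-e],1);s=np.linalg.lstsq(M,b-a,rcond=None)[0];print(a+d*s[0],b+e*s[1])
```

```text
[ 538.28832393 -150.9936129   157.        ]
23.494117169470197 -0.30304032520715957
21.66657004416965 -0.3538606258508129
18.99767632347232 -1.85637771704373
20.153103833940797 -1.949522947429745
[ 519.43960573 -155.42477558  130.        ] [ 555.00393009 -156.84494468  130.        ]
[500.09721957 -60.40908754  70.        ]
[560.76288036 -54.88519128  70.        ]
[ 581.39073501 -314.09071789   70.        ]
[ 523.80103237 -319.9714537    70.        ]Traceback (most recent call last):
  File "<stdin>", line 14, in <module>
    return umr_minimum(a, axis, None, out, keepdims, initial, where)
ValueError: zero-size array to reduction operation minimum which has no identity
```

Run:
```python
from h import *
togo([538.5,-152.7,330],2.81)
```

```text
delta cm [-0.785  0.27   6.964] yaw 1.3395399581578267 rotz -1.4704600418421734 t 3.2
```

step_arm([
  {"translation":[-0.3,0.1,0],"rot":[0,0,-0.18]},
  {"translation":[-0.6,0.2,1],"rot":[0,0,-0.36]},
  {"translation":[-0.8,0.3,2],"rot":[0,0,-0.54]},
  {"translation":[-0.8,0.3,3],"rot":[0,0,-0.72]},
  {"translation":[-0.8,0.3,4],"rot":[0,0,-0.9]},
  {"translation":[-0.8,0.3,5],"rot":[0,0,-1.08]},
  {"translation":[-0.8,0.3,6],"rot":[0,0,-1.26]},
  {"translation":[-0.8,0.3,6],"rot":[0,0,-1.44]},
], grip=100)

```text
clock: 4.2
eef_pos: [538.5, -153.2, 338.7]
tcp_rot: [-3.142, -0.002, 2.785]
contact_force: [0.1, -0.3, 0.5]
opening: 0.609
```

step_arm([
  {"translation":[0,0,0],"rot":[0,0,-0.03]},
  {"translation":[0,0,0],"rot":[0,0,-0.03]},
])

```text
clock: 4.45
eef_pos: [538.7, -153.7, 339.8]
tcp_rot: [3.142, 0.0, 2.805]
contact_force: [0.5, -0.6, 1.0]
opening: 0.606
```

Run:
```python
from h import *
f=grab("wrist","w3");togo([538.5,-152.7,273],2.81)
print(proj(f,(538.5,-152.7,157)))
```

```text
delta cm [0.061 0.101 6.682] yaw 2.8052755551576762 rotz -0.004724444842323816 t 4.5
[315.76924961 295.16869526]
```

View pics/w3.png

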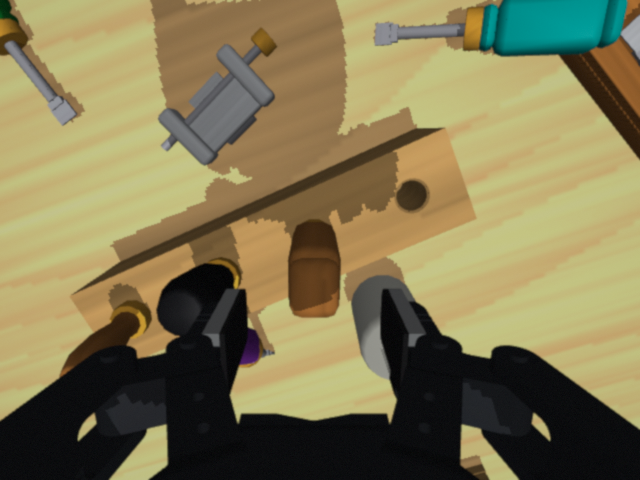

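Run:
```python
from h import *
f=grab("wrist"); crop(f,264,205,100,125,5,"w3c"); print(ray(f,(412.5,195.5),70))
print([ray(f,(a,b),70) for a,b in [(443,128),(475,217),(73,294)]])
```

```text
[531.87274337 -87.20457358  70.        ]
[array([499.21047993, -59.69274961,  70.        ]), array([557.76569879, -54.01956304,  70.        ]), array([ 521.28405393, -316.0574881 ,   70.        ])]
```

View pics/w3c.png

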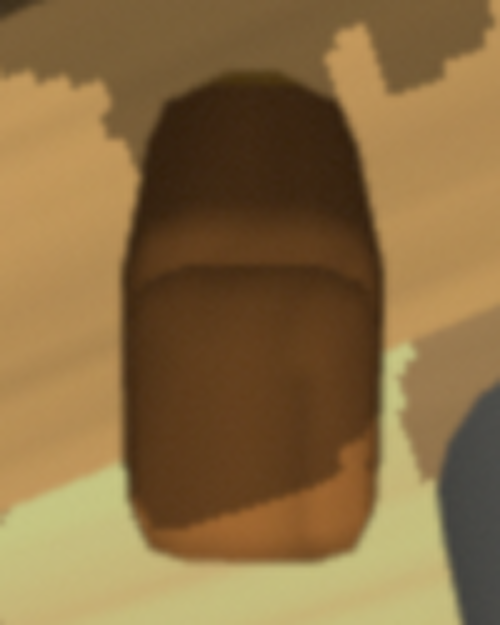

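step_arm([
  {"translation":[0.2,0.1,2],"rot":[0,0,0]},
  {"translation":[0.2,0.1,4.5],"rot":[0,0,0]},
  {"translation":[0.2,0.1,6.6],"rot":[0,0,0]},
  {"translation":[0.2,0.1,6.6],"rot":[0,0,0]},
  {"translation":[0.2,0.1,6.6],"rot":[0,0,0]},
])

```text
clock: 5.18
eef_pos: [537.1, -152.5, 273.7]
tcp_rot: [3.142, -0.0, 2.806]
contact_force: [-0.9, 0.0, 0.6]
opening: 0.609
```

step_arm([
  {"translation":[0,0,0],"rot":[0,0,0]},
  {"translation":[0,0,0],"rot":[0,0,0]},
  {"translation":[0,0,0],"rot":[0,0,0]},
  {"translation":[0,0,0],"rot":[0,0,0]},
  {"translation":[0,0,0],"rot":[0,0,0]},
], grip=255, squeeze=70)

```text
clock: 5.8
eef_pos: [537.1, -152.6, 274.0]
tcp_rot: [-3.142, 0.0, 2.808]
contact_force: [-1.4, -0.4, 5.6]
opening: 0.272
```

Run:
```python
from h import *
f=grab("wrist","w4");print(tool()[2])
f=grab("scene","s4")
```

```text
{'clock': 5.85, 'qpos': array([-2.79463152e-01,  4.11027919e-01,  1.88456118e+00, -3.90610988e-05,
        8.45778182e-01, -1.51639797e+00]), 'qvel': array([ 4.85043238e-04, -4.95550682e-04,  1.19703512e-03,  8.17380382e-04,
        4.73356704e-04,  7.90744810e-05]), 'joint_efforts': array([ 1.30937663e-01, -5.40249288e+01, -2.56888264e+01,  2.57440814e-02,
       -5.36329485e-01, -1.04444232e-03]), 'eef_pos': array([ 537.04316529, -152.5615895 ,  273.97687218]), 'tcp_rot': array([-3.14157571e+00,  2.26633449e-04,  2.80775705e+00]), 'contact_force': array([-1.83689397,  0.53806547,  5.59384382]), 'wrist_torque': array([ 0.09032671,  0.2787521 , -0.02367313]), 'opening': 0.2732673722617551}
```

View pics/w4.png

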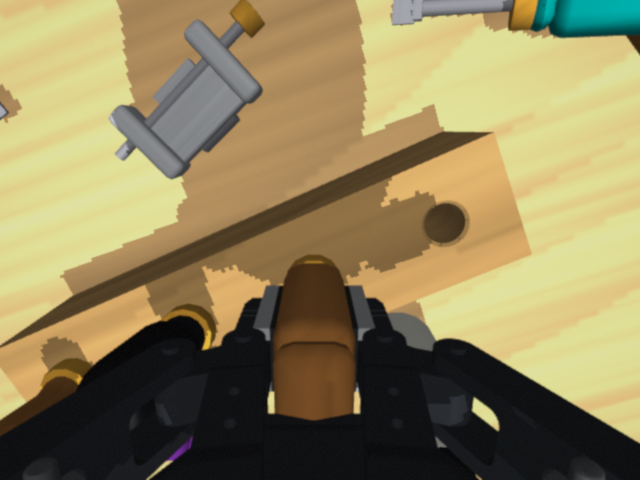

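step_arm([
  {"translation":[0,0,-2],"rot":[0,0,0]},
  {"translation":[0,0,-4.5],"rot":[0,0,0]},
  {"translation":[0,0,-7.5],"rot":[0,0,0]},
  {"translation":[0,0,-10],"rot":[0,0,0]},
  {"translation":[0,0,-10],"rot":[0,0,0]},
  {"translation":[0,0,-10],"rot":[0,0,0]},
])

```text
clock: 6.65
eef_pos: [536.6, -152.4, 372.5]
tcp_rot: [-3.142, -0.001, 2.808]
contact_force: [0.2, 0.9, -1.8]
opening: 0.273
```

Run:
```python
from h import *
f=grab("wrist","w5");s=tool()[2];print(s["contact_force"],s["wrist_torque"],s["opening"])
f=grab("scene","s5"); togo([580.3,154.8,374],1.10)
crop(f,190,190,180,160,4,"s5c")
```

```text
[ 0.49632651 -0.18361487 -2.24537723] [-0.03120599  0.02224389 -0.00438092] 0.2769090149723938
delta cm [ 5.93  30.457 -0.172] yaw 2.8078435054188615 rotz 1.7078435054188614 t 6.75
```

View pics/w5.png

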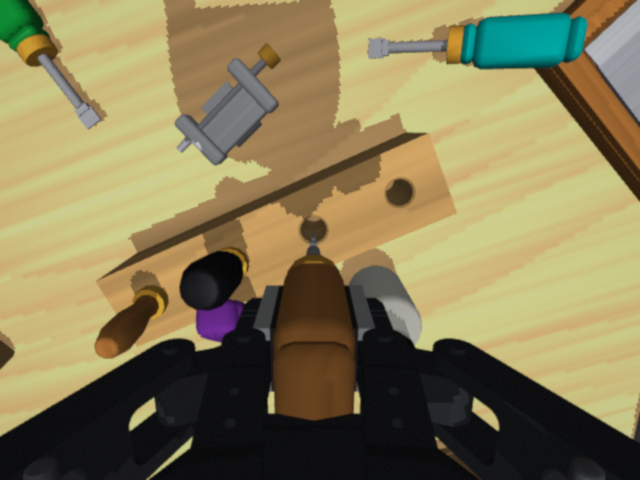

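View pics/s5c.png

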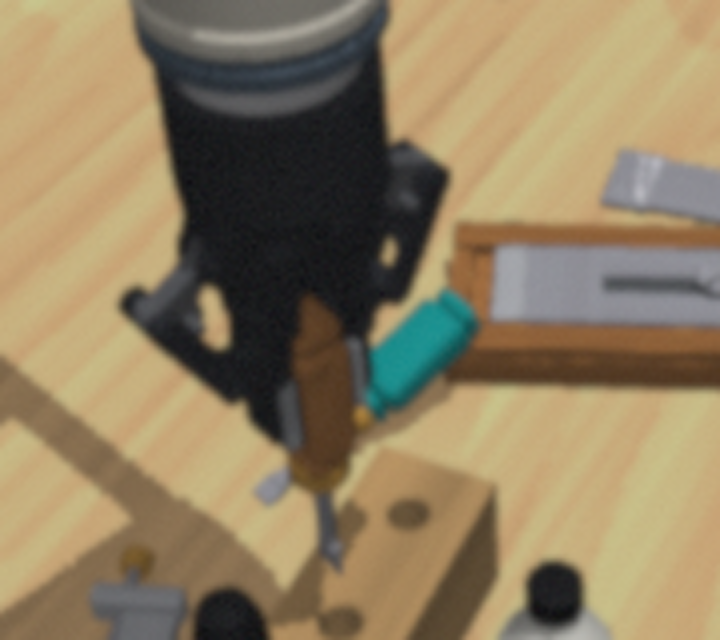

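View pics/s5.png

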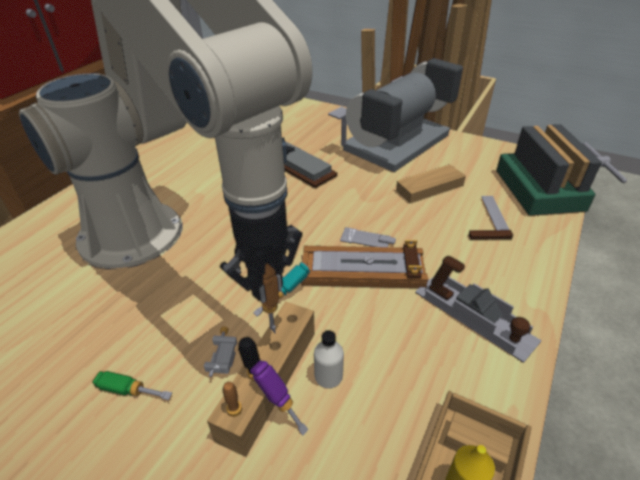

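step_arm([
  {"translation":[0.7,4,-0.3],"rot":[0,0,0.18]},
  {"translation":[1.4,8,-0.3],"rot":[0,0,0.36]},
  {"translation":[2.1,12,-0.3],"rot":[0,0,0.54]},
  {"translation":[2.8,16,-0.3],"rot":[0,0,0.72]},
  {"translation":[3.6,20,-0.3],"rot":[0,0,0.9]},
  {"translation":[4.4,24,-0.3],"rot":[0,0,1.08]},
  {"translation":[5.2,28,-0.3],"rot":[0,0,1.26]},
  {"translation":[5.9,30.5,-0.3],"rot":[0,0,1.44]},
])

```text
clock: 7.75
eef_pos: [581.1, 156.7, 375.3]
tcp_rot: [-3.14, 0.001, 1.363]
contact_force: [-0.3, -0.3, -0.8]
opening: 0.271
```

step_arm([
  {"translation":[0,0,0],"rot":[0,0,0.14]},
  {"translation":[0,0,0],"rot":[0,0,0.26]},
  {"translation":[0,0,0],"rot":[0,0,0.26]},
  {"translation":[0,0,0],"rot":[0,0,0.26]},
])

```text
clock: 8.25
eef_pos: [581.1, 154.8, 376.0]
tcp_rot: [-3.141, 0.001, 1.11]
contact_force: [-1.5, -0.1, -1.9]
opening: 0.274
```

Run:
```python
from h import *
f=grab("wrist","w6");p,R,s=tool();print(s["contact_force"],s["wrist_torque"],s["opening"],s["eef_pos"],s["tcp_rot"],s["qpos"])
print(proj(f,p+R@[0,0,263]),proj(f,(580.3,154.8,38.5)))
f2=grab("scene","s6");togo([580.3,154.8,374],1.10)
crop(f,244,190,140,120,5,"w6c"); crop(f2,310,180,120,100,6,"s6c")
```

```text
[-0.10138443 -0.46068697 -0.82488384] [-0.01841554 -0.09337835 -0.01159235] 0.2756519299849175 [581.12593475 154.82422504 376.20289854] [-3.14103415e+00  5.06274105e-04  1.10979211e+00] [ 2.57882654e-01  3.45010749e-01  1.71303054e+00 -1.49237279e-05
  1.08430506e+00  7.18893998e-01]
[313.13818718 243.4558197 ] [312.61324104 217.42428756]
delta cm [-0.041 -0.077  0.235] yaw 1.1092587627883415 rotz 0.009258762788341368 t 8.35
```

View pics/w6c.png

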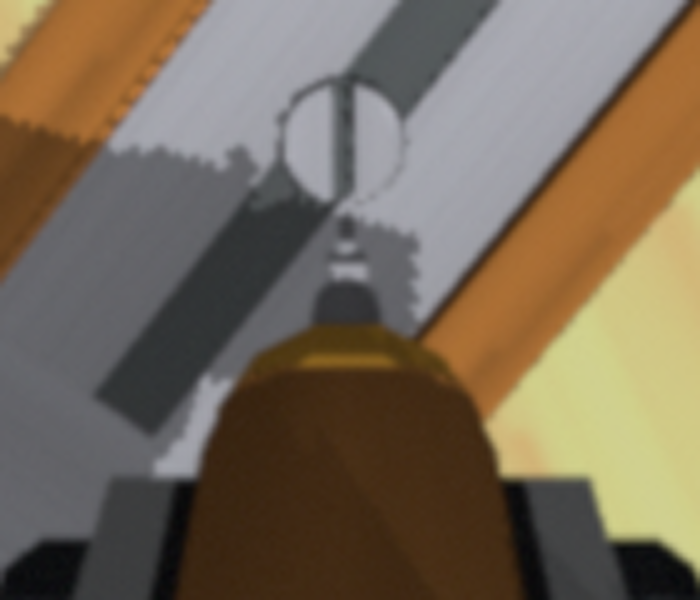

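View pics/s6c.png

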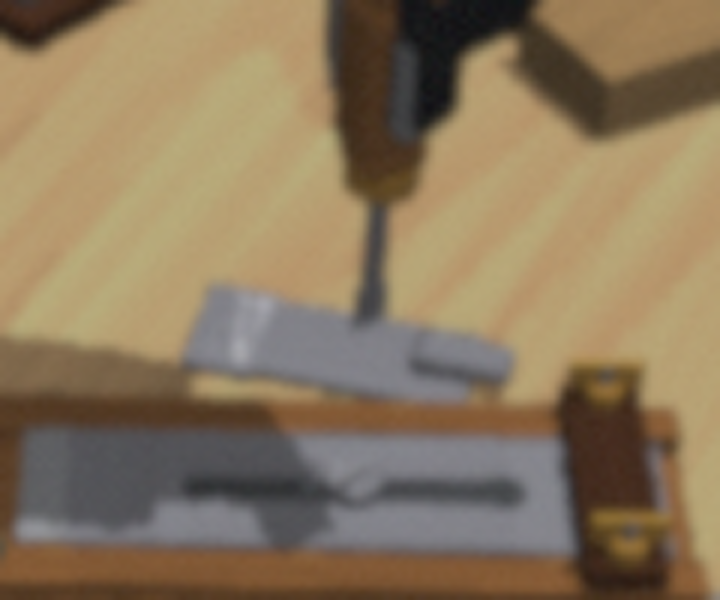

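step_arm([
  {"translation":[-0.05,-0.04,2],"rot":[0,0,0.01]},
  {"translation":[-0.05,-0.04,4],"rot":[0,0,0.01]},
  {"translation":[-0.05,-0.04,5.8],"rot":[0,0,0.01]},
  {"translation":[-0.05,-0.04,5.8],"rot":[0,0,0.01]},
  {"translation":[-0.05,-0.04,5.8],"rot":[0,0,0.01]},
])

```text
clock: 8.98
eef_pos: [580.9, 154.8, 319.2]
tcp_rot: [3.141, -0.0, 1.098]
contact_force: [0.7, 0.6, -1.2]
opening: 0.273
```

Run:
```python
from h import *
f=grab("wrist","w7");p,R,s=tool();print(s["contact_force"],s["wrist_torque"],s["eef_pos"],s["tcp_rot"])
print(proj(f,p+R@[0,0,264]),proj(f,p+R@[7,0,264]),proj(f,(580.3,154.8,38.5)))
crop(f,283,200,60,60,12,"w7c"); f2=grab("scene","s7"); crop(f2,330,200,80,80,8,"s7c")
```

```text
[ 0.16556858  0.30197745 -1.22566081] [-0.00171781 -0.04896632  0.00670652] [580.99514682 154.77803804 319.43096008] [ 3.14069908e+00 -8.05590103e-04  1.09794181e+00]
[313.24884289 242.83957591] [313.24804058 231.90796924] [311.95778971 236.41414399]
```

View pics/w7c.png

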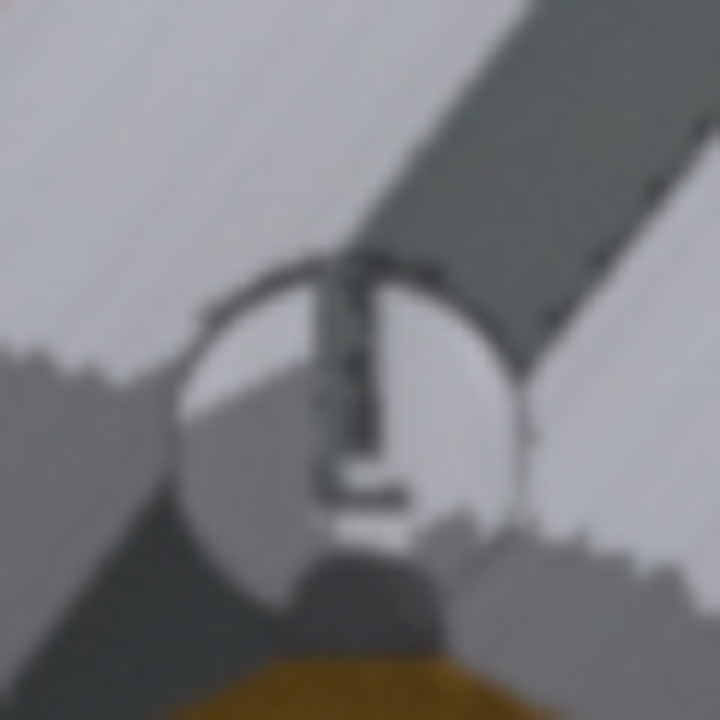

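View pics/s7c.png

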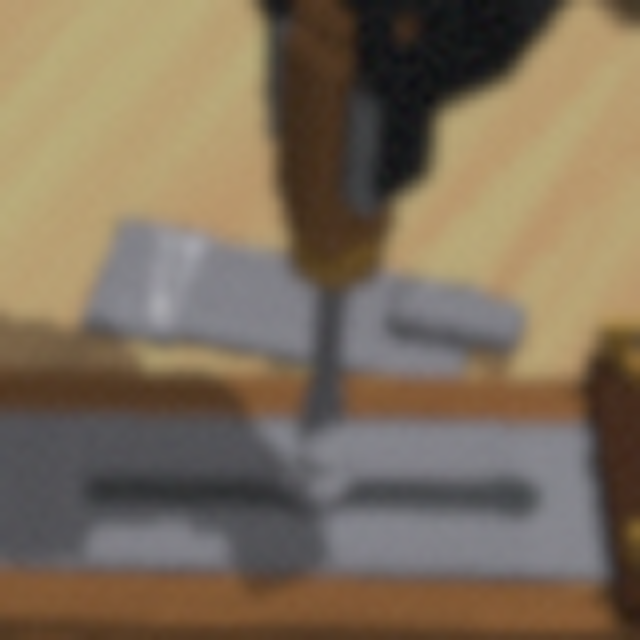

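step_arm([
  {"translation":[-0.03,-0.08,0.6],"rot":[0,0,0]},
  {"translation":[-0.03,-0.08,1.3],"rot":[0,0,0]},
  {"translation":[-0.03,-0.08,1.3],"rot":[0,0,0]},
  {"translation":[-0.03,-0.08,1.3],"rot":[0,0,0]},
])

```text
clock: 9.57
eef_pos: [579.8, 154.8, 305.6]
tcp_rot: [-3.141, 0.0, 1.098]
contact_force: [0.5, 0.5, -1.3]
opening: 0.272
```

Run:
```python
from h import *
f=grab("wrist","w8");p,R,s=tool();print(s["contact_force"],s["wrist_torque"],s["eef_pos"],s["tcp_rot"])
print(proj(f,p+R@[0,0,264]),proj(f,p+R@[7,0,264]),proj(f,(580.3,154.8,38.5)))
crop(f,283,200,60,60,12,"w8c"); f2=grab("scene","s8"); crop(f2,340,220,60,60,10,"s8c");togo([580.3,154.8,374],1.10)
```

```text
[-0.17566758  0.03387248 -0.98717905] [ 0.00763678  0.01702409 -0.00962626] [579.85445884 154.80981544 305.74711519] [ 3.14150284e+00 -5.20198061e-05  1.09779696e+00]
[313.16746778 242.90970587] [313.16562073 231.9838432 ] [313.77606425 241.18200883]
delta cm [ 0.022  0.04  -6.819] yaw 1.0977462367174404 rotz -0.002253763282559662 t 9.675
```

View pics/w8c.png

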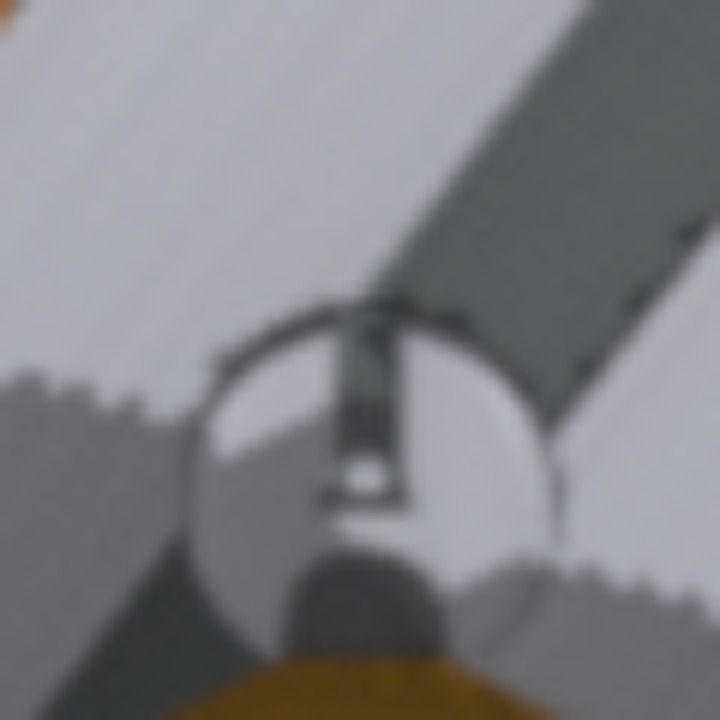

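View pics/s8c.png

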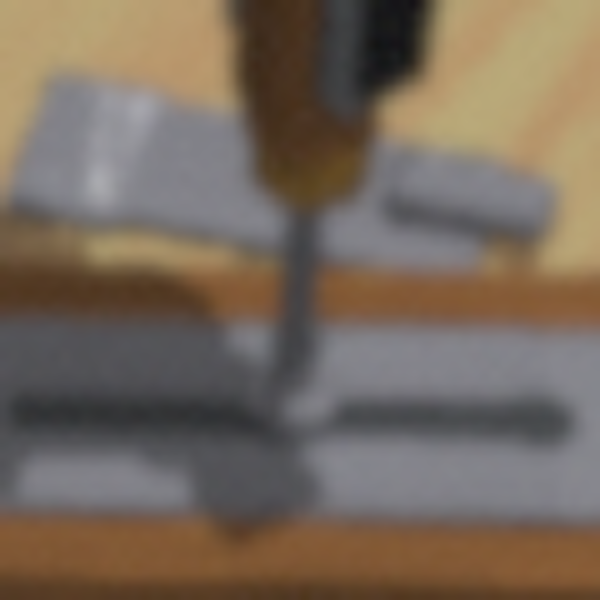

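step_arm([
  {"translation":[0.0,0.02,0.25],"rot":[0,0,0]},
  {"translation":[0.0,0.02,0.35],"rot":[0,0,0]},
  {"translation":[0.0,0.02,0.42],"rot":[0,0,0]},
  {"translation":[0.0,0.02,0.42],"rot":[0,0,0]},
])

```text
clock: 10.18
eef_pos: [579.9, 154.7, 301.4]
tcp_rot: [-3.141, 0.0, 1.098]
contact_force: [0.7, 0.0, -1.3]
opening: 0.276
```

Run:
```python
from h import *
p,R,s=tool();print(s["contact_force"],s["wrist_torque"],s["eef_pos"],s["tcp_rot"])
```

```text
[ 0.73484935  0.00299212 -1.26946171] [ 0.03358376 -0.02816043  0.02989585] [579.91124667 154.68139108 301.42342289] [-3.14148228e+00  1.03725272e-04  1.09775250e+00]
```

step_arm([
  {"translation":[0,0,0.1],"rot":[0,0,0]},
  {"translation":[0,0,0.2],"rot":[0,0,0]},
  {"translation":[0,0,0.25],"rot":[0,0,0]},
  {"translation":[0,0,0.25],"rot":[0,0,0]},
])

```text
clock: 10.68
eef_pos: [579.9, 154.7, 298.9]
tcp_rot: [-3.142, 0.0, 1.098]
contact_force: [0.3, 0.0, -1.9]
opening: 0.274
```

Run:
```python
from h import *
f=grab("wrist","w9");p,R,s=tool();print(s["contact_force"],s["wrist_torque"],s["eef_pos"],s["tcp_rot"])
crop(f,283,200,60,60,12,"w9c"); f2=grab("scene","s9"); crop(f2,340,220,60,60,10,"s9c")
```

```text
[ 0.45705664 -0.32782368 -1.46501837] [-0.02680226  0.0255106   0.00725295] [579.9280221  154.71748244 298.96817387] [-3.14157060e+00  4.64663462e-05  1.09784277e+00]
```

View pics/w9c.png

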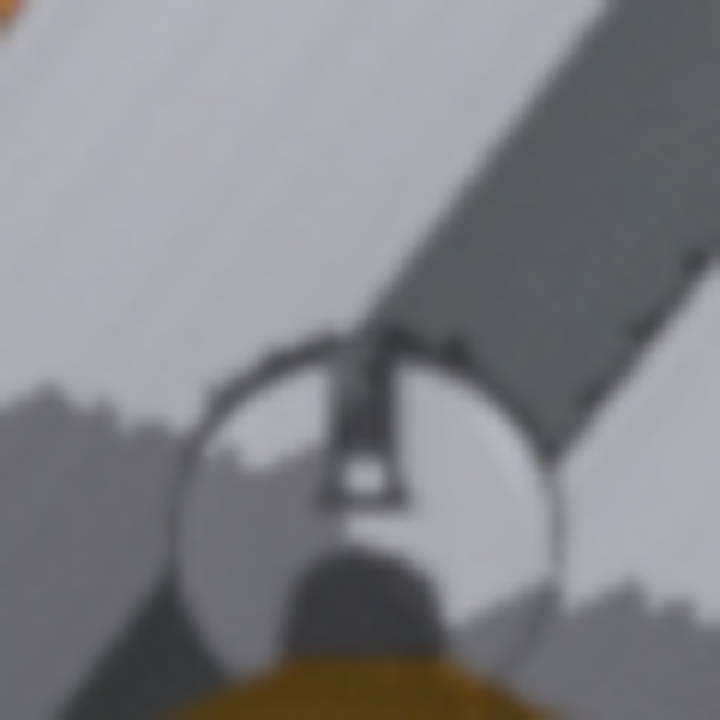

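View pics/s9c.png

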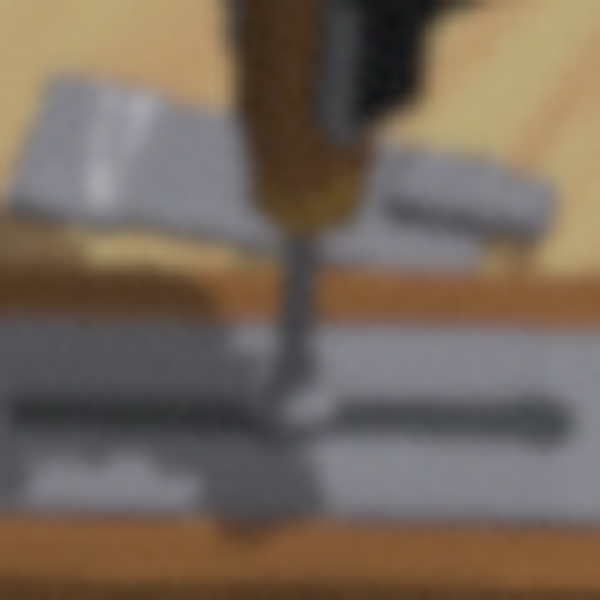

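step_arm([
  {"translation":[-0.03,0,0.05],"rot":[0,0,0]},
  {"translation":[-0.03,0,0.1],"rot":[0,0,0]},
  {"translation":[-0.03,0,0.1],"rot":[0,0,0]},
])

```text
clock: 11.15
eef_pos: [579.8, 154.4, 298.0]
tcp_rot: [3.142, -0.0, 1.098]
contact_force: [-0.4, -0.6, -0.5]
opening: 0.266
```

Run:
```python
from h import *
p,R,s=tool();print(s["contact_force"],s["wrist_torque"],s["eef_pos"],s["tcp_rot"])
```

```text
[-0.36627249 -0.59489699 -0.52047117] [-0.04465119  0.00577256  0.01710897] [579.80990903 154.42913334 298.03461992] [ 3.14154636e+00 -4.48054917e-05  1.09780578e+00]
```

step_arm([
  {"translation":[0,0,0.05],"rot":[0,0,0]},
  {"translation":[0,0,0.05],"rot":[0,0,0]},
])

```text
clock: 11.4
eef_pos: [579.9, 154.5, 297.8]
tcp_rot: [3.141, -0.0, 1.098]
contact_force: [-0.7, 0.3, 4.1]
opening: 0.27
```

step_arm([
  {"translation":[0,0,0.05],"rot":[0,0,0]},
  {"translation":[0,0,0.05],"rot":[0,0,0]},
])

```text
clock: 11.65
eef_pos: [579.9, 154.5, 297.7]
tcp_rot: [3.141, -0.0, 1.098]
contact_force: [-2.3, -0.7, 7.7]
opening: 0.275
```

step_arm([
  {"translation":[0,0,0],"rot":[0,0,0.06]},
  {"translation":[0,0,0],"rot":[0,0,0.12]},
  {"translation":[0,0,0],"rot":[0,0,0.18]},
  {"translation":[0,0,0],"rot":[0,0,0.24]},
  {"translation":[0,0,0],"rot":[0,0,0.24]},
])

```text
clock: 12.28
eef_pos: [580.0, 154.5, 297.7]
tcp_rot: [3.141, -0.001, 0.857]
contact_force: [-2.4, 0.7, 8.5]
opening: 0.268
```

```bash
cat > t.py <<'E'
from h import *
p,R,s=tool();print("F",s["contact_force"].round(2),"T",s["wrist_torque"].round(3),"p",s["eef_pos"].round(2),"rpy",s["tcp_rot"].round(4),"tau6",s["joint_efforts"][5].round(3),"q6",s["qpos"][5].round(3),"t",s["clock"])
E
python3 t.py
python3 - <<'E'
from h import *
f=grab("wrist","w10");crop(f,283,200,60,60,12,"w10c")
E
python3 t.py
```

```text
F [-2.45  0.68  8.54] T [-0.106  0.435  0.059] p [580.01 154.5  297.7 ] rpy [ 3.1411e+00 -7.0000e-04  8.5710e-01] tau6 0.456 q6 0.972 t 12.275
F [-1.15 -0.54  5.97] T [-0.127  0.49   0.084] p [580.   154.51 297.71] rpy [ 3.1411e+00 -8.0000e-04  8.5770e-01] tau6 0.177 q6 0.971 t 12.325
```

View pics/w10c.png

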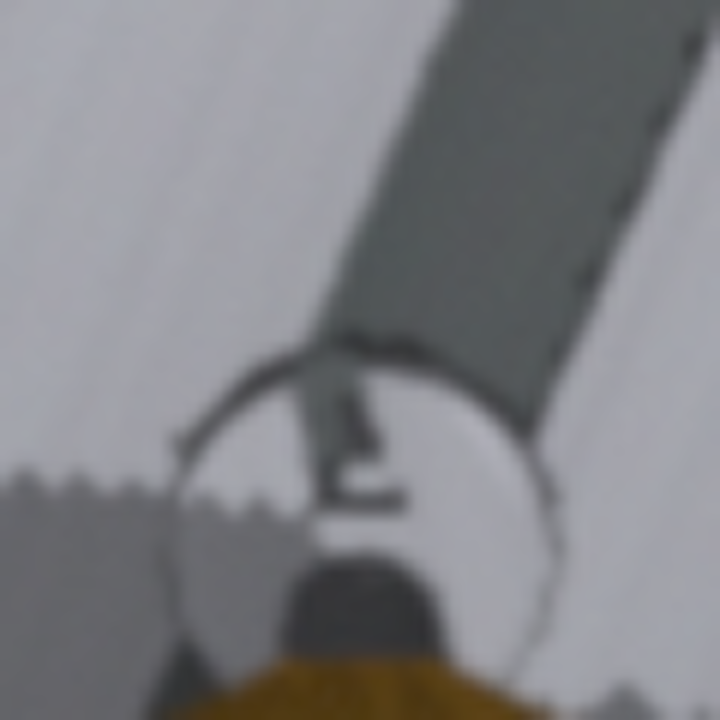

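step_arm([
  {"translation":[0,0,0],"rot":[0,0,0.06]},
  {"translation":[0,0,0],"rot":[0,0,0.12]},
  {"translation":[0,0,0],"rot":[0,0,0.18]},
  {"translation":[0,0,0],"rot":[0,0,0.22]},
  {"translation":[0,0,0],"rot":[0,0,0.22]},
])

```text
clock: 12.95
eef_pos: [580.0, 154.4, 297.7]
tcp_rot: [3.141, -0.001, 0.637]
contact_force: [-1.3, -1.7, 7.7]
opening: 0.268
```

```bash
python3 t.py
```

```text
F [-1.27 -1.7   7.7 ] T [-0.147  0.437  0.017] p [580.01 154.43 297.69] rpy [ 3.1412e+00 -7.0000e-04  6.3730e-01] tau6 0.332 q6 1.191 t 12.95
```

```bash
cat > t2.py <<'E'
from h import *
T=[];F=[]
for i in range(4):
    s=readout.sense();T.append(s["wrist_torque"]);F.append(s["contact_force"])
    if i<3: f=imaging.grab_frame("wrist")
T=np.array(T);print("Tz",T[:,2].round(3),"mean",T[:,2].mean().round(3),"Txy",T.mean(0)[:2].round(3),"F",np.mean(F,0).round(2),"p",s["eef_pos"].round(2),"yaw",s["tcp_rot"][2].round(4),"t",s["clock"])
crop(f,283,200,60,60,8,"last")
E
python3 t2.py
```

```text
Tz [0.017 0.08  0.017 0.067] mean 0.045 Txy [-0.152  0.452] F [-1.86 -1.05  7.56] p [580.   154.45 297.68] yaw 0.6379 t 13.1
```

step_arm([
  {"translation":[0,0,0],"rot":[0,0,0.04]},
  {"translation":[0,0,0],"rot":[0,0,0.04]},
])

```text
clock: 13.35
eef_pos: [580.0, 154.5, 297.7]
tcp_rot: [3.141, -0.001, 0.597]
contact_force: [-2.5, -1.0, 8.5]
opening: 0.273
```

```bash
python3 t2.py
```

```text
Tz [0.108 0.086 0.064 0.08 ] mean 0.084 Txy [-0.163  0.44 ] F [-1.67 -0.4   7.77] p [580.01 154.45 297.71] yaw 0.5979 t 13.5
```

step_arm([
  {"translation":[0,0,0],"rot":[0,0,0.05]},
  {"translation":[0,0,0],"rot":[0,0,0.05]},
])

```text
clock: 13.75
eef_pos: [580.0, 154.4, 297.7]
tcp_rot: [3.141, -0.001, 0.547]
contact_force: [-2.2, -0.5, 7.6]
opening: 0.272
```

```bash
python3 t2.py
```

```text
Tz [0.107 0.075 0.084 0.08 ] mean 0.087 Txy [-0.185  0.444] F [-2.04 -0.52  7.29] p [580.02 154.44 297.7 ] yaw 0.5479 t 13.9
```

step_arm([
  {"translation":[0,0,0],"rot":[0,0,0.05]},
  {"translation":[0,0,0],"rot":[0,0,0.05]},
])

```text
clock: 14.15
eef_pos: [580.0, 154.4, 297.7]
tcp_rot: [3.141, -0.001, 0.497]
contact_force: [-1.0, -0.4, 7.7]
opening: 0.273
```

```bash
python3 t2.py
```

```text
Tz [0.057 0.016 0.037 0.051] mean 0.04 Txy [-0.237  0.453] F [-1.51 -0.66  7.29] p [580.01 154.45 297.69] yaw 0.498 t 14.3
```

step_arm([
  {"translation":[0,0,0],"rot":[0,0,0.05]},
  {"translation":[0,0,0],"rot":[0,0,0.05]},
])

```text
clock: 14.55
eef_pos: [580.0, 154.4, 297.7]
tcp_rot: [3.141, -0.001, 0.447]
contact_force: [-2.0, -1.3, 6.8]
opening: 0.276
```

```bash
python3 t2.py
```

```text
Tz [0.058 0.06  0.093 0.057] mean 0.067 Txy [-0.218  0.467] F [-1.94 -1.03  7.58] p [580.02 154.4  297.7 ] yaw 0.4479 t 14.7
```

step_arm([
  {"translation":[0,0,0],"rot":[0,0,0.05]},
  {"translation":[0,0,0],"rot":[0,0,0.05]},
])

```text
clock: 14.95
eef_pos: [580.0, 154.4, 297.7]
tcp_rot: [3.141, -0.001, 0.397]
contact_force: [-2.5, -0.8, 7.1]
opening: 0.273
```

```bash
python3 t2.py
```

```text
Tz [0.119 0.076 0.046 0.062] mean 0.076 Txy [-0.234  0.442] F [-1.93 -1.02  7.07] p [579.99 154.41 297.71] yaw 0.398 t 15.1
```

View pics/last.png

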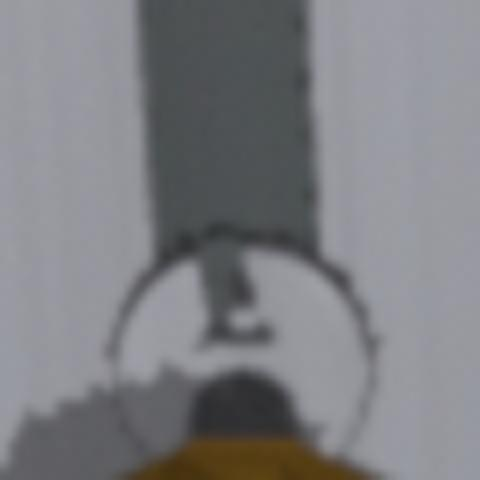

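step_arm([
  {"translation":[0,0,0],"rot":[0,0,0.05]},
  {"translation":[0,0,0],"rot":[0,0,0.05]},
])

```text
clock: 15.35
eef_pos: [580.0, 154.4, 297.7]
tcp_rot: [3.141, -0.001, 0.347]
contact_force: [-1.3, -1.2, 7.1]
opening: 0.276
```

```bash
python3 t2.py
```

```text
Tz [0.113 0.039 0.071 0.066] mean 0.072 Txy [-0.298  0.438] F [-1.61 -1.    7.19] p [580.02 154.39 297.71] yaw 0.3479 t 15.5
```

step_arm([
  {"translation":[0,0,0],"rot":[0,0,0.05]},
  {"translation":[0,0,0],"rot":[0,0,0.05]},
])

```text
clock: 15.75
eef_pos: [580.0, 154.4, 297.7]
tcp_rot: [3.141, -0.001, 0.297]
contact_force: [-1.7, -1.0, 7.1]
opening: 0.276
```

```bash
python3 t2.py
```

```text
Tz [0.098 0.049 0.062 0.053] mean 0.066 Txy [-0.246  0.463] F [-1.52 -0.85  7.54] p [580.   154.39 297.73] yaw 0.298 t 15.9
```

step_arm([
  {"translation":[0,0,0],"rot":[0,0,0.05]},
  {"translation":[0,0,0],"rot":[0,0,0.05]},
])

```text
clock: 16.15
eef_pos: [580.0, 154.4, 297.7]
tcp_rot: [3.141, -0.001, 0.248]
contact_force: [-1.7, -0.9, 7.3]
opening: 0.272
```

```bash
python3 t2.py
```

```text
Tz [0.103 0.12  0.093 0.162] mean 0.12 Txy [-0.253  0.5  ] F [-1.83 -0.86  7.21] p [580.01 154.39 297.71] yaw 0.2482 t 16.3
```

step_arm([
  {"translation":[0,0,0],"rot":[0,0,0.025]},
  {"translation":[0,0,0],"rot":[0,0,0.025]},
])

```text
clock: 16.55
eef_pos: [580.0, 154.4, 297.7]
tcp_rot: [3.141, -0.001, 0.223]
contact_force: [-0.2, -1.1, 7.8]
opening: 0.276
```

```bash
python3 t2.py
```

```text
Tz [0.184 0.159 0.18  0.133] mean 0.164 Txy [-0.291  0.519] F [-1.42 -0.78  7.84] p [579.97 154.4  297.69] yaw 0.2233 t 16.7
```

step_arm([
  {"translation":[0,0,0],"rot":[0,0,0.025]},
  {"translation":[0,0,0],"rot":[0,0,0.025]},
])

```text
clock: 16.95
eef_pos: [580.0, 154.4, 297.7]
tcp_rot: [3.141, -0.001, 0.198]
contact_force: [-2.8, -0.2, 7.3]
opening: 0.27
```

```bash
python3 t2.py
```

```text
Tz [0.208 0.2   0.176 0.264] mean 0.212 Txy [-0.322  0.494] F [-2.22 -0.76  7.47] p [579.97 154.38 297.69] yaw 0.1982 t 17.1
```

step_arm([
  {"translation":[0,0,0],"rot":[0,0,0.02]},
  {"translation":[0,0,0],"rot":[0,0,0.02]},
  {"translation":[0,0,0],"rot":[0,0,0.02]},
])

```text
clock: 17.48
eef_pos: [580.0, 154.4, 297.7]
tcp_rot: [3.141, -0.001, 0.178]
contact_force: [-2.4, -0.0, 8.4]
opening: 0.273
```

```bash
python3 t2.py
```

```text
Tz [0.192 0.246 0.17  0.174] mean 0.196 Txy [-0.307  0.536] F [-1.81 -1.05  7.88] p [579.97 154.36 297.72] yaw 0.1783 t 17.625
```

View pics/last.png

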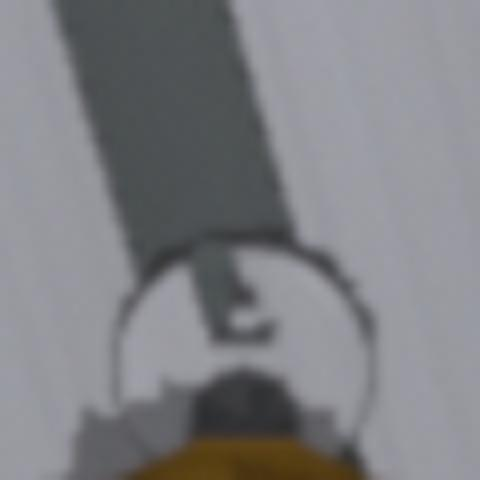

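step_arm([
  {"translation":[0,0,0],"rot":[0,0,0.015]},
  {"translation":[0,0,0],"rot":[0,0,0.015]},
])

```text
clock: 17.88
eef_pos: [580.0, 154.4, 297.7]
tcp_rot: [3.141, -0.001, 0.163]
contact_force: [-0.9, -1.8, 7.5]
opening: 0.272
```

```bash
sed -i 's/range(4)/range(9)/;s/i<3/i<8/' t2.py; python3 t2.py
```

```text
Tz [0.204 0.201 0.201 0.196 0.282 0.229 0.25  0.248 0.213] mean 0.225 Txy [-0.301  0.51 ] F [-1.73 -1.28  7.77] p [579.97 154.38 297.71] yaw 0.1633 t 18.275
```

step_arm([
  {"translation":[0,0,0],"rot":[0,0,0.015]},
  {"translation":[0,0,0],"rot":[0,0,0.015]},
  {"translation":[0,0,0],"rot":[0,0,0.015]},
])

```text
clock: 18.65
eef_pos: [580.0, 154.4, 297.7]
tcp_rot: [3.141, -0.001, 0.148]
contact_force: [-1.9, -0.8, 7.4]
opening: 0.272
```

```bash
python3 t2.py
```

```text
Tz [0.173 0.241 0.233 0.274 0.268 0.234 0.287 0.236 0.201] mean 0.239 Txy [-0.306  0.522] F [-1.92 -0.89  7.59] p [579.96 154.39 297.69] yaw 0.1484 t 19.05
```

step_arm([
  {"translation":[0,0,-0.02],"rot":[0,0,-0.06]},
  {"translation":[0,0,-0.05],"rot":[0,0,-0.12]},
  {"translation":[0,0,-0.05],"rot":[0,0,-0.12]},
])

```text
clock: 19.42
eef_pos: [579.9, 154.4, 297.8]
tcp_rot: [3.141, -0.0, 0.268]
contact_force: [-0.1, -0.7, 4.6]
opening: 0.272
```

```bash
python3 t2.py
```

```text
Tz [ 0.021  0.023  0.057  0.022  0.042  0.042 -0.01   0.054  0.075] mean 0.036 Txy [-0.296  0.271] F [-0.76 -1.5   5.23] p [579.93 154.39 297.75] yaw 0.2666 t 19.825
```

step_arm([
  {"translation":[0,0,-0.2],"rot":[0,0,0]},
  {"translation":[0,0,-0.5],"rot":[0,0,0]},
  {"translation":[0,0,-1],"rot":[0,0,0]},
  {"translation":[0,0,-3],"rot":[0,0,0]},
  {"translation":[0,0,-6],"rot":[0,0,0]},
  {"translation":[0,0,-8.5],"rot":[0,0,0]},
  {"translation":[0,0,-8.5],"rot":[0,0,0]},
])

```text
clock: 20.7
eef_pos: [580.4, 154.7, 384.7]
tcp_rot: [-3.141, -0.004, 0.268]
contact_force: [0.3, 0.6, -1.4]
opening: 0.272
```

Run:
```python
from h import *
f=grab("wrist","w12");p,R,s=tool();print(s["contact_force"],s["eef_pos"],s["tcp_rot"])
togo([532.5,-87.6,384],2.2)
f2=grab("scene","s12")
```

```text
[ 0.0398922  -0.06790015 -2.22651384] [579.8703165  154.52933094 383.06254068] [-3.14143623e+00 -1.74662826e-03  2.67654389e-01]
delta cm [-10.972  22.098  -0.116] yaw 0.26765438885791193 rotz -1.9323456111420882 t 20.75
```

View pics/w12.png

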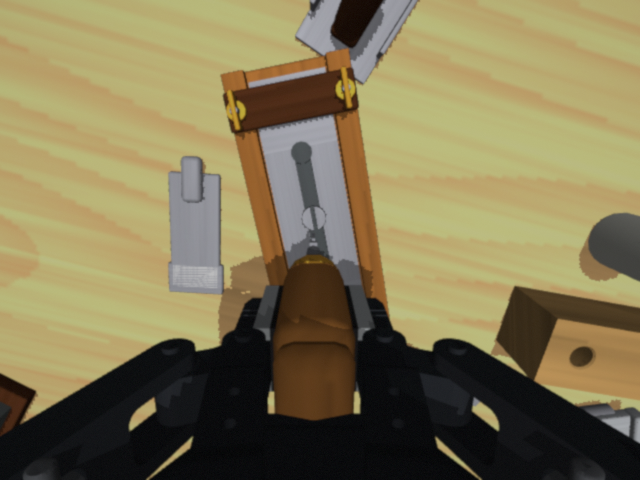

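View pics/s12.png

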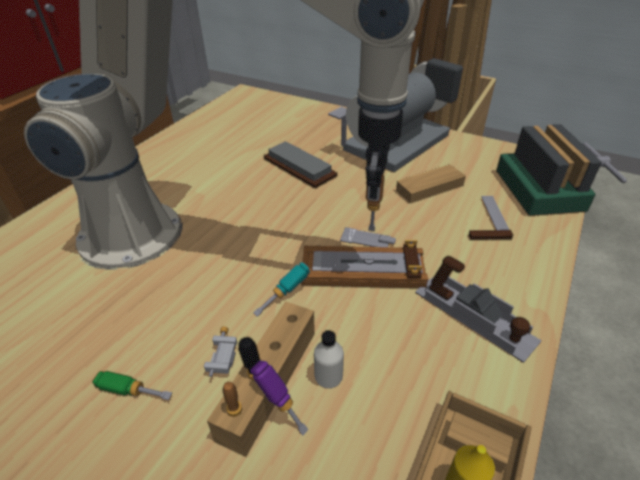

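Run:
```python
from h import *
togo([532.3,-87.3,374])
f=grab("top");print("bottle cap",ray(f,(413,177),120))
```

```text
delta cm [-10.946  22.062   0.802] yaw 0.2676865495496177 rotz None t 20.8
bottle cap [ 623.6326613  -121.39060626  120.        ]
```

step_arm([
  {"translation":[-2.4,4.8,0],"rot":[0,0,0]},
  {"translation":[-4.8,9.6,0],"rot":[0,0,0]},
  {"translation":[-7.2,14.5,0],"rot":[0,0,0]},
  {"translation":[-9.5,19,0.4],"rot":[0,0,0]},
  {"translation":[-10.9,22.1,0.8],"rot":[0,0,0]},
  {"translation":[-10.9,22.1,0.8],"rot":[0,0,0]},
  {"translation":[-10.9,22.1,0.8],"rot":[0,0,0]},
  {"translation":[-10.9,22.1,0.8],"rot":[0,0,0]},
])

```text
clock: 21.85
eef_pos: [533.3, -86.6, 374.2]
tcp_rot: [-3.141, 0.0, 0.269]
contact_force: [0.1, 0.5, -1.3]
opening: 0.279
```

Run:
```python
from h import *
f=grab("wrist","w13");p,R,s=tool();print(s["contact_force"],s["eef_pos"],s["tcp_rot"])
print(proj(f,p+R@[0,0,264]),proj(f,p+R@[7,0,264]),proj(f,(532.3,-87.3,70)))
crop(f,243,190,140,120,5,"w13c")
```

```text
[-0.51946097  0.09937785 -1.52573814] [533.35769031 -86.59332476 374.32623811] [-3.14136060e+00  1.21255347e-04  2.69062211e-01]
[313.13599993 243.35725373] [313.13149569 232.43752567] [313.81762875 229.14320088]
```

View pics/w13c.png

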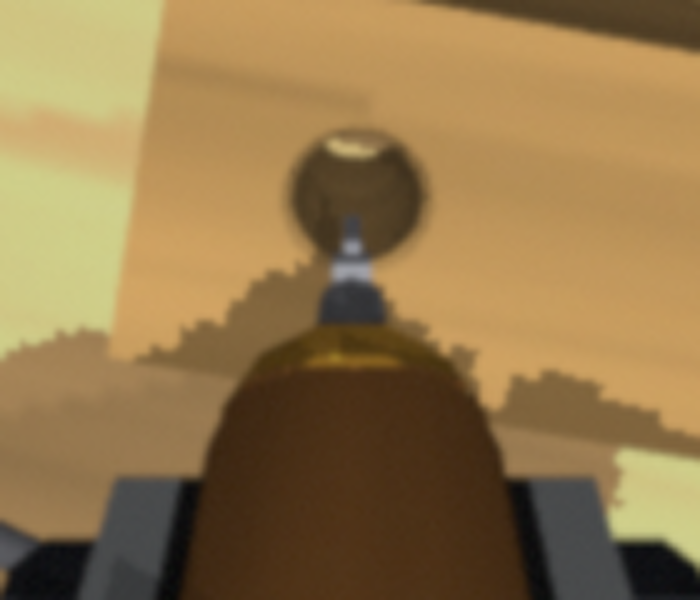

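Run:
```python
from h import *
togo([532.4,-87.8,354])
```

```text
delta cm [-0.124  0.091  2.033] yaw 0.2690622105513689 rotz None t 21.9
```

step_arm([
  {"translation":[-0.12,0.09,1],"rot":[0,0,0]},
  {"translation":[-0.12,0.09,2.8],"rot":[0,0,0]},
  {"translation":[-0.12,0.09,3.2],"rot":[0,0,0]},
  {"translation":[-0.12,0.09,3.2],"rot":[0,0,0]},
])

```text
clock: 22.4
eef_pos: [532.2, -88.5, 342.2]
tcp_rot: [-3.141, 0.001, 0.268]
contact_force: [0.8, 0.4, -0.9]
opening: 0.273
```

Run:
```python
from h import *
f=grab("wrist","w14");p,R,s=tool();print(s["contact_force"],s["eef_pos"],s["tcp_rot"])
print(proj(f,p+R@[0,0,264]),proj(f,p+R@[7,0,264]),proj(f,(532.4,-87.8,70)))
crop(f,273,205,80,70,9,"w14c")
```

```text
[-1.37208341  0.0395361  -2.23208333] [532.39021283 -88.62507133 342.63652547] [ 3.14156398e+00 -6.48903346e-05  2.68006434e-01]
[313.41040378 243.10935183] [313.41136355 232.1729541 ] [312.15901814 238.9958504 ]
```

View pics/w14c.png

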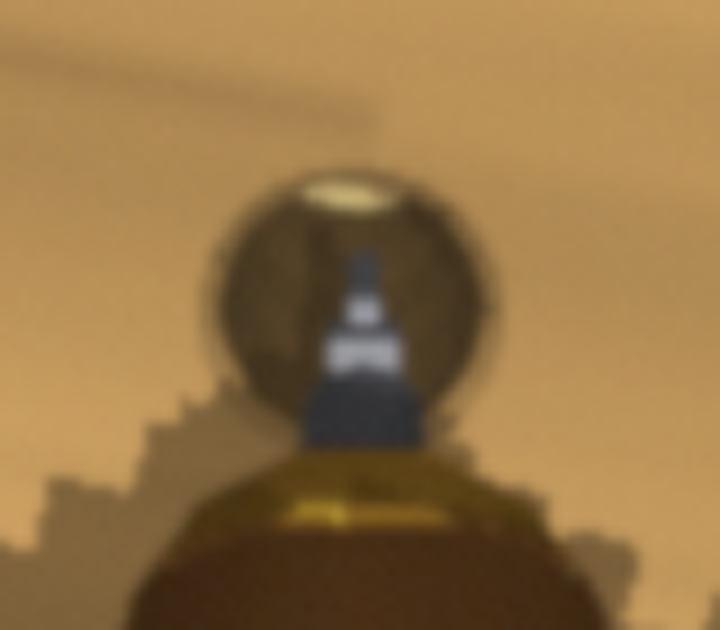

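step_arm([
  {"translation":[0,-0.08,0.5],"rot":[0,0,0]},
  {"translation":[0,-0.08,1.2],"rot":[0,0,0]},
  {"translation":[0,-0.08,2],"rot":[0,0,0]},
  {"translation":[0,-0.08,2],"rot":[0,0,0]},
])

```text
clock: 22.95
eef_pos: [531.7, -87.9, 321.6]
tcp_rot: [-3.141, 0.001, 0.268]
contact_force: [1.1, -0.2, -2.0]
opening: 0.268
```

```bash
python3 t.py
```

```text
F [ 1.06 -0.24 -2.  ] T [ 0.022 -0.001 -0.024] p [531.67 -87.91 321.59] rpy [-3.1409e+00  1.5000e-03  2.6780e-01] tau6 -0.0 q6 1.136 t 22.95
```

Tip is 12 mm inside the hole with no contact; lower on.

step_arm([
  {"translation":[0,0,0.8],"rot":[0,0,0]},
  {"translation":[0,0,1.8],"rot":[0,0,0]},
  {"translation":[0,0,2.8],"rot":[0,0,0]},
  {"translation":[0,0,3.8],"rot":[0,0,0]},
  {"translation":[0,0,4.4],"rot":[0,0,0]},
  {"translation":[0,0,4.4],"rot":[0,0,0]},
])

```text
clock: 23.7
eef_pos: [531.9, -87.9, 277.9]
tcp_rot: [-3.141, 0.001, 0.268]
contact_force: [0.9, 0.9, -1.3]
opening: 0.273
```

```bash
python3 t.py
```

```text
F [ 0.87  0.95 -1.32] T [-0.029  0.02  -0.013] p [531.87 -87.91 277.89] rpy [-3.1411e+00  1.0000e-03  2.6780e-01] tau6 0.0 q6 1.136 t 23.7
```

step_arm([
  {"translation":[0,0,0.15],"rot":[0,0,0]},
  {"translation":[0,0,0.3],"rot":[0,0,0]},
  {"translation":[0,0,0.36],"rot":[0,0,0]},
  {"translation":[0,0,0.36],"rot":[0,0,0]},
])

```text
clock: 24.2
eef_pos: [532.0, -88.0, 274.9]
tcp_rot: [3.142, -0.0, 0.268]
contact_force: [-0.4, -0.3, -0.8]
opening: 0.274
```

```bash
python3 t.py
```

```text
F [-0.44 -0.35 -0.83] T [-0.015 -0.024 -0.025] p [532.04 -87.95 274.94] rpy [ 3.1416e+00 -1.0000e-04  2.6770e-01] tau6 -0.0 q6 1.136 t 24.2
```

step_arm([
  {"translation":[0,0,0.06],"rot":[0,0,0]},
  {"translation":[0,0,0.12],"rot":[0,0,0]},
  {"translation":[0,0,0.12],"rot":[0,0,0]},
])

```text
clock: 24.58
eef_pos: [532.1, -88.0, 274.0]
tcp_rot: [3.142, -0.0, 0.268]
contact_force: [-1.1, 1.4, 3.8]
opening: 0.27
```

```bash
python3 t.py
```

```text
F [-1.15  1.41  3.81] T [0.053 0.204 0.019] p [532.08 -87.95 274.  ] rpy [ 3.1415e+00 -2.0000e-04  2.6780e-01] tau6 -0.006 q6 1.136 t 24.575
```

Ferrule is down on the rack (force +4 N at the expected height). Release with a moderate opening.

step_arm([
  {"translation":[0,0,0],"rot":[0,0,0]},
  {"translation":[0,0,0],"rot":[0,0,0]},
  {"translation":[0,0,0],"rot":[0,0,0]},
  {"translation":[0,0,0],"rot":[0,0,0]},
], grip=100)

```text
clock: 25.08
eef_pos: [532.0, -87.9, 273.6]
tcp_rot: [-3.142, 0.0, 0.268]
contact_force: [-1.0, 0.2, -0.2]
opening: 0.607
```

```bash
python3 t.py
python3 - <<'E'
from h import *
grab("wrist","w15")
E
```

```text
F [-0.99  0.18 -0.23] T [ 0.027  0.013 -0.016] p [532.04 -87.94 273.62] rpy [-3.1416e+00  1.0000e-04  2.6790e-01] tau6 0.0 q6 1.136 t 25.075
```

View pics/w15.png

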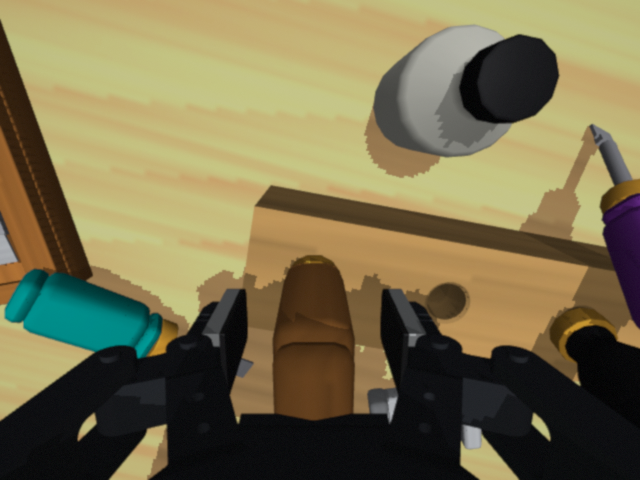

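The fingers are clear on both sides of the handle (x 272–355, fingers at 245 and 382). Going straight up.

step_arm([
  {"translation":[0,0,-1],"rot":[0,0,0]},
  {"translation":[0,0,-3],"rot":[0,0,0]},
  {"translation":[0,0,-6],"rot":[0,0,0]},
  {"translation":[0,0,-10],"rot":[0,0,0]},
  {"translation":[0,0,-14],"rot":[0,0,0]},
  {"translation":[0,0,-16],"rot":[0,0,0]},
  {"translation":[0,0,-16],"rot":[0,0,0]},
  {"translation":[0,0,-16],"rot":[0,0,0]},
])

```text
clock: 26.12
eef_pos: [531.7, -87.9, 433.0]
tcp_rot: [-3.141, 0.001, 0.268]
contact_force: [-0.4, 0.4, 0.1]
opening: 0.605
```

```bash
python3 t.py
python3 - <<'E'
from h import *
grab("wrist","w16");f=grab("scene","s16");crop(f,190,240,180,160,4,"s16c")
E
```

```text
F [-0.37  0.36  0.14] T [-0.006  0.01  -0.047] p [531.65 -87.89 433.  ] rpy [-3.1412e+00  8.0000e-04  2.6770e-01] tau6 -0.0 q6 1.136 t 26.125
```

View pics/w16.png

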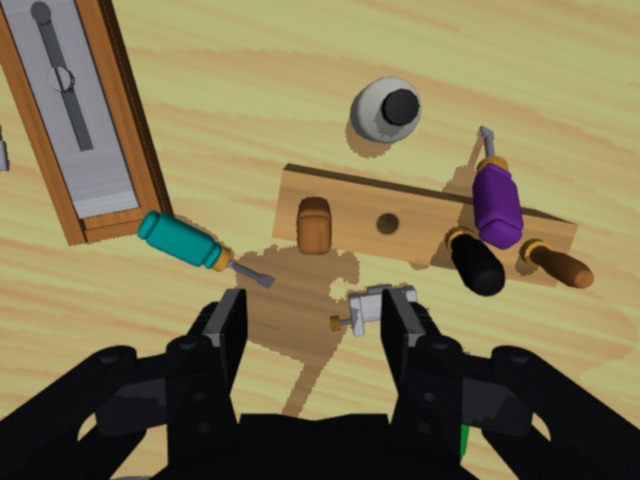

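View pics/s16.png

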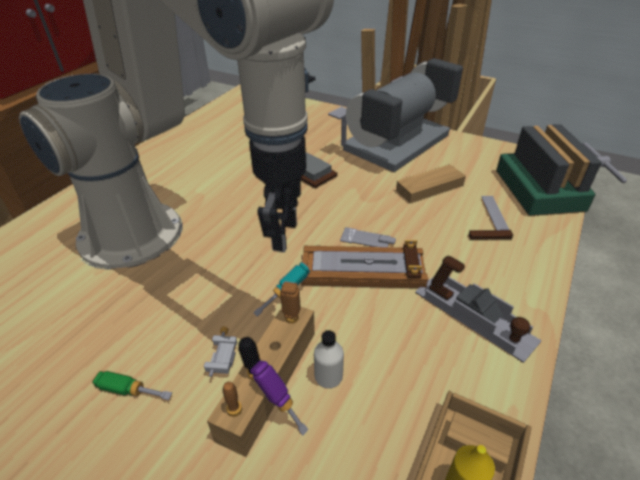

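```bash
python3 -c "
from rig import ticket
print(ticket.sign_off())"
```

```text
the job is handed in; nothing more can be done
None
```

The screw is home and nipped up, the wide driver is back in the rack, and the job is handed in at about 26 s of the 69 s allowed. There was no verdict.

- **Seating:** I gripped the driver across its flats and lined the blade up with the slot in the wrist camera. I lowered it until the tip touched the slot floor, at the expected height with about 8 N of downward force.
- **Turning:** I turned about 0.95 rad clockwise with the blade kept seated. The running torque read about 0.07 N m and then climbed after home, to an average of about 0.24 N m at the end. Single readings are noisy (0.17 to 0.29 N m), and one average dipped to 0.196 N m on the way up. The nip itself could not be read; from the torque I estimate about 0.04 rad.
- **Returning the driver:** I backed off about 0.12 rad to free the blade, lifted it out and stood the driver in the hole that was free at the start. The ferrule met the rack at the expected height, and in the last pictures the driver stands upright with the gripper clear.
- **Last checks:** The bystanders look where they were, judged by eye rather than measured. The loose green, purple and turquoise drivers, upright in the first pictures, toppled on their own before I reached the rack. The purple one came to rest against the rack beside the cross-point driver, which looked unmoved.

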